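Stand the pillar in the jig and wedge its deck level

ROBOT

A 6-joint arm with a two-finger parallel gripper is mounted at the origin on a cart in front of the work surface, level with it; the furniture and walls round the work are solid. World frame = base frame: x ahead of the robot, y to its left, z up, the work surface at z = 0. Lengths are in mm, angles in rad, forces in N, time in s.
With the tool pointing down it reaches from about 350 to 925 mm from the base axis. Payload 6.4 kg.
Tool frame: the origin (TCP) lies between the finger pads; the fingertips stand 17 mm ahead of it and the grasp point (between the pads) lies 2 mm behind it (bot.finger_overhang is the distance from the TCP to the fingertips, in mm); z points along the fingers, y is the line along which they close (so a half turn about z gives the same grasp; the last joint's range is limited). The gripper opens to 94 mm and grips with 3 to 60 N. Pads are 16 mm wide; open, the fingers measure 119 mm over their backs; the gripper's body (75 mm by 177 mm) begins 78 mm behind the grasp point.
Start: joints at [-1.366, 0.245, 1.558, -0, 1.339, -0.174], TCP at [240.379, -603.93, 222.455] pointing down, gripper open.
Joint ranges: [-3.13, 3.13], [-1.02, 2.26], [0.13, 2.54], [-0.95, 4.09], [0.21, 2.88], [-2.74, 2.74]. Speed limits (rad/s): [2.57, 2.57, 3.14, 3.14, 3.14, 3.14].

INTERFACE

Orientations are given as a unit quaternion [w, x, y, z].
In Python, from bench import bot gives the robot as it stands. The module is installed in compiled form; this text tells all that it offers.
- The arm moves only by the tool play_rows, never from a script. Its argument "motion" is a list of rows, each a list of 3 entries, a list of its own where there are three numbers: the turn, a rotation vector about the tool's x, y, z in units of 90 degrees (1.0 is 90 degrees), then the shift along the tool's x, y, z in units of 10 cm (1.0 is 10 cm), then the gripper's target within -1 to 1 (fully open at 1, half-way at 0, shut at -1). A call has 1 to 12 rows; each row is the pose to reach, as a shift and turn from the pose commanded when the call began, along the tool's axes at that moment; what a row does not reach only later rows make up. A row lasts 1/8 s, in which the tool goes at most 62.5 mm and 10.7 degrees, less where a joint would pass 70% of its speed; a pose out of reach is approached as far as the arm can. A call with a number of a shift or a turn outside -1 to 1 is refused whole. A call with a gripper value outside its range is refused whole. The fingers move at their own pace and stop on an object; "squeeze" is the grip in N (left out, the last holds). Time passes only in rows, so rows that repeat a pose let the fingers close. It gives the time, the measured TCP pose, the force, the opening and the grip force at its end, in the units of the state.
- bot.get_state(): the state, without advancing time (a new reading comes with each control period).
- bot.read_camera(name): name is "side" or "top" or "wrist"; returns a dict with "color" (384x512x3 uint8, red, green, blue), "fx", "fy", "cx", "cy" (pixels), "R" (3x3) and "t" (3): a world point X has camera coordinates R X + t. Camera axes: x right, y down, z forward; pixel columns grow to the right and rows downward; lengths in mm; the calibration is good to about 2 mm. The wrist camera is an equidistant fisheye: a pixel r from the principal point sees the ray r / f radians off the axis. A picture is of the moment at which its call begins. There is no depth.
- bot.finish_job(): hands the job in; it is judged then, once.
The state is a dict: "t": time; "joints": joint angles; "qvel": joint speeds; "joint_efforts": joint torques, N m; "ee_pos": TCP position; "ee_rot": TCP orientation; "force": force on the tool from outside, world axes, zero at the start; "wrist_torque": the same for the moment, N m; "grip_width": opening from 0.0 (shut) to 1.0 (fully open); "grasp_force": force on a finger pad.
Only numpy, scipy, OpenCV 4.12 (cv2) and the standard library are available. Lean on these libraries where they do the work, as an engineer would, in place of code of your own. Each camera call takes 0.05 s, during which the arm holds its last target. There are 200 camera calls.

TASK

Stand the steel pillar upright in the socket of the jig's hinged deck, foot fully home, and let go of it. Then take the orange wedge by its grip block and slide it nose first, flat on the table, into the open front of the jig under the deck's steel lip until the deck just lifts off its rests and lies level, the lip about 4 mm higher than at rest (2 to 6 mm will do) and never lifted much further. Finish holding the wedge there in the gripper, touching neither deck nor pillar, with the pillar still standing in its socket and the tub, the tape measure and the blue tin left where they were.

Things in the scene. Friction and masses are not known exactly. Their poses are not given: they have to be found in the camera images.
- pillar_mid (a point): turned steel pillar, 18 mm across, 90 mm tall, standing loose on the table at the start. This point is its centre, 45 mm above its foot; z runs up the pillar. Foot chamfered 1.5 mm
- socket (a point): centre of the mouth of the round bore (21 mm wide, 16 mm deep, chamfered) in a grey 50x50x16 mm block on the hinged white deck (144x110x6 mm). z points out of the bore; +x, away from the lip, is the way the wedge is pushed; y runs along the lip. Pillar home: pillar_mid lies 29 mm out along z. Mouth 36 mm above the table at rest, 38 mm when level, 80 mm from the lip
- deck_lip (a point): middle of the underside of the 8 mm round steel bar, 106 mm long, on the deck's free edge. Axes as for the socket. 10 mm above the table at rest, 14 mm when level. Below it the fixed frame is open in front: a channel 82 mm wide between two rails, centred here, running 125 mm in +x, its floor the table itself
- deck (a joint): deck angle on its hinge, rad: 0 = on the frame's rubber pads (sagging 0.027 towards the lip), grows as the lip rises; 0.027 = level, lip up 4 mm (1 mm of lift = 0.0067 rad). Only its weight holds it down, about 2 to 3 N at the lip
- wedge_grip (a point): centre of the wedge's grip block (30 long x 28 wide x 52 mm high), 26 mm above its flat underside. x points to the thin nose, z up. The ramp, 28 mm wide, is 20 mm high at the block (15 mm ahead of here) and falls evenly to 6 mm at the nose (99 mm ahead). Pushed in straight, it meets the lip with this point 75 mm short of the lip; level at 51 mm short: 6 mm of travel lifts 1 mm
- film_tub: little dark tub with a pale lid, 34 mm across, 37 mm high, a bystander; origin at its underside's centre
- tape_measure: yellow pocket tape measure lying on its side, 61 x 72 x 31 mm, a bystander; origin at its underside's centre
- blue_tin: small blue tin, 46 x 62 x 32 mm, a bystander; origin at its underside's centre
Things that resemble listed ones, but are neither listed nor needed, are in the scene too. Of the things that look like the part that bears wedge_grip, take the one that is farthest from the robot's base at the start.

How it is judged (in metres and radians):
On the way, in this order (a step that is already met when the one before it is completed fails the run):
1. the pillar stands fully home in the socket, let go, while the deck still rests on its pads (horizontal distance between pillar_mid and socket below 0.006 m and z of pillar_mid in the frame of socket below 0.032 m and angle between the z axis of pillar_mid and the z axis of socket, either way round below 0.1 rad and contact force between the fingers and pillar below 0.1 N and value of joint deck below 0.007 rad), for 0.2 s.
2. the wedge, flat on the table and held in the gripper, carries the deck off its rests (value of joint deck above 0.0133 rad and contact force between wedge and deck above 0.3 N and height (world z) of wedge_grip below 0.03 m and contact force between the fingers and wedge above 1 N), for 0.1 s.
At the end, for the whole second after the job is handed in: Gripped wedge, flat on the table (4 mm, 4 degrees), carries the deck: lip 2 to 6 mm above rest (joint 0.0133 to 0.040). Robot touches neither deck nor pillar. Pillar home in the socket (6 mm sideways, 3 mm deep, 0.1 rad to the deck). Bystanders moved less than 30 mm (all of step 2 and value of joint deck below 0.04 rad and angle between wedge_grip's own z axis and vertical below 0.07 rad and distance between the grasp point and wedge_grip below 0.04 m and contact force between each of the arm, the fingers and deck below 0.1 N and contact force between each of the arm, the fingers and pillar below 0.1 N and horizontal distance between pillar_mid and socket below 0.006 m and z of pillar_mid in the frame of socket below 0.032 m and angle between the z axis of pillar_mid and the z axis of socket, either way round below 0.1 rad and distance of each of film_tub, tape_measure, blue_tin from where it was at the start of the episode below 0.03 m); the arm keeps its last pose, push and grip.
It fails at once if the deck is lifted more than 9 mm at the lip (value of joint deck above 0.06 rad).
It fails at once if a bystander is pushed more than 30 mm (distance of any of film_tub, tape_measure, blue_tin from where it was at the start of the episode above 0.03 m).
It also fails if it takes over 58 s, if anything falls off the work surface, if the arm or the gripper's body presses on something with over 40 N, if the wrist force passes 120 N, or if a joint passes its speed limit or range.

## Working session

There is one attempt and no reset: what is moved stays moved. The work goes in short steps, Python scripts to look and compute and a tool call to move; the robot and the scene stay as the last step left them, time stands still between calls to the robot, and variables do not carry over. Pictures are saved under pics/ and viewed, at most 10 in all, crops included, and the job is handed in when it is done.

Besides the shell and the picture viewer there is one more tool, called after "Emit:" as name([rows], argument=value, ...), one row to a line, values as JSON. play_rows: Moves the arm, as the interface text tells. Its arguments: {"type":"object","properties":{"motion":{"type":"array"},"squeeze":{"type":"number"}},"required":["motion"]}

```bash
mkdir -p pics; cat > h.py <<'E'
import numpy as np, cv2, pickle
from bench import bot
def snap(n,tag):
    c=bot.read_camera(n); c={k:(np.array(v) if k in('R','t','color') else v) for k,v in c.items()}
    pickle.dump(c,open(f'pics/{tag}.pkl','wb')); cv2.imwrite(f'pics/{tag}.png',c['color'][:,:,::-1]); return c
def load(tag): return pickle.load(open(f'pics/{tag}.pkl','rb'))
def ray(c,u,v,fish=False):
    x=(u-c['cx'])/c['fx'];y=(v-c['cy'])/c['fy']
    if fish:
        r=np.hypot(x,y); d=np.array([x*np.sinc(r/np.pi),y*np.sinc(r/np.pi),np.cos(r)])
    else: d=np.array([x,y,1.])
    return -c['R'].T@c['t'].ravel(), c['R'].T@d
def hit(c,u,v,z,fish=False):
    o,d=ray(c,u,v,fish); return o+d*(z-o[2])/d[2]
def proj(c,X,fish=False):
    p=c['R']@np.array(X,float)+c['t'].ravel()
    if fish:
        n=np.hypot(p[0],p[1]); th=np.arctan2(n,p[2]); q=p[:2]/n*th
    else: q=p[:2]/p[2]
    return np.array([q[0]*c['fx']+c['cx'],q[1]*c['fy']+c['cy']])
E
python3 - <<'E'
from h import *
a=snap('top','top0');b=snap('side','side0')
for c in(a,b): print(c['fx'],c['cx'],c['cy'],(-c['R'].T@c['t'].ravel()).round(),c['R'].round(2).tolist())
s=bot.get_state();print(s)
im=np.hstack([a['color'],b['color']])[:,:,::-1]
cv2.imwrite('pics/t2.png',cv2.resize(a['color'][:,:,::-1],(800,600),interpolation=cv2.INTER_CUBIC))
cv2.imwrite('pics/s2.png',cv2.resize(b['color'][:,:,::-1],(800,600),interpolation=cv2.INTER_CUBIC))
E
```

```text
427.46569977530515 250.92185164335447 190.37953125656153 [ 370.   25. 1242.] [[0.01, -1.0, 0.0], [-0.99, -0.01, -0.15], [0.15, -0.0, -0.99]]
462.4175454261019 254.8500267559692 188.75987894735357 [201. 998. 729.] [[-0.93, -0.36, 0.02], [-0.21, 0.49, -0.85], [0.29, -0.8, -0.53]]
{'t': 0.1, 'joints': array([-1.36608053e+00,  2.45739035e-01,  1.55887232e+00,  1.68429264e-05,
        1.33871702e+00, -1.74064062e-01]), 'qvel': array([ 0.00043025, -0.00023098, -0.00260947, -0.00066552, -0.00127557,
        0.00216184]), 'joint_efforts': array([-5.92348279e-04, -4.16913199e+01, -3.15525413e+01,  6.87153800e-02,
        3.09734128e-02, -4.94305482e-05]), 'ee_pos': array([ 240.28762502, -603.40638952,  221.46950275]), 'ee_rot': array([-8.67885012e-04,  9.82119266e-01,  1.88257787e-01, -5.10716687e-06]), 'force': array([-0.56036168, -0.3620416 , -1.33158764]), 'wrist_torque': array([ 0.01864177,  0.01185894, -0.00755882]), 'grasp_force': 0.0, 'grip_width': 0.9998785685590159}
```

View pics/t2.png

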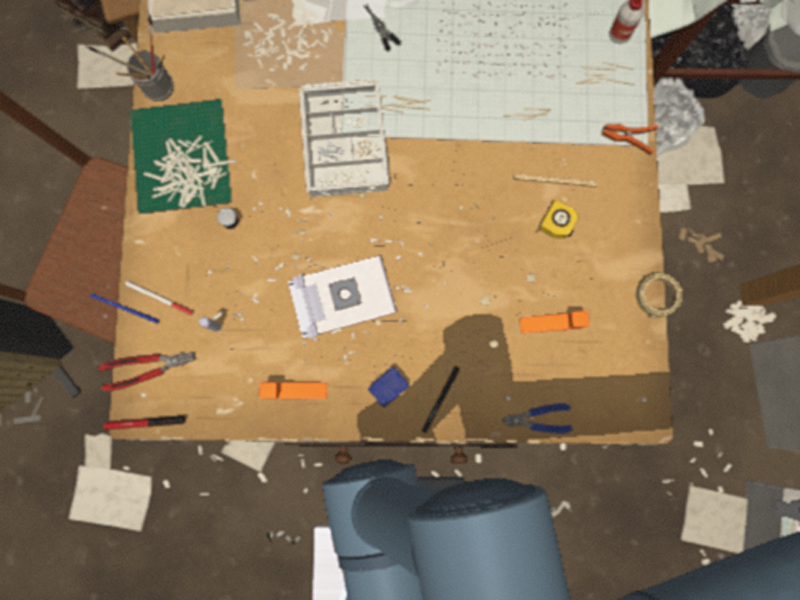

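View pics/s2.png

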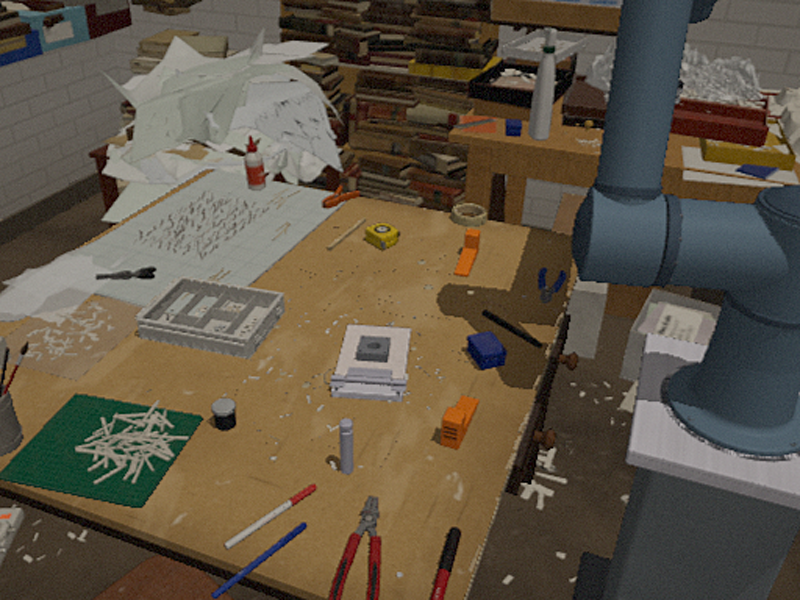

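Top picture: the jig is at (343,297) with its lip on the left at (307,307), and the pillar is at (212,322). There are two wedge candidates. Wedge A has its block at (270,390) and nose to the right. Wedge B has its block at (579,319) and nose to the left. The tub is at (228,217), the tin at (389,386) and the tape at (559,218). Next I'll compute positions and distances to the base, with one enlarged crop.

```bash
python3 - <<'E'
from h import *
a=load('top0');b=load('side0');k=512/800
T=lambda u,v,z:hit(a,u*k,v*k,z).round(1)
S=lambda u,v,z:hit(b,u*k,v*k,z).round(1)
for n,p,z in[('Ablk',(270,390),52),('Bblk',(579,318),52),('Bnose',(521,324),6),('Anose',(326,391),6),('pillarfoot',(218,326),3),('pillartop',(203,319),90),('bore',(345,293),36),('tub',(228,214),37),('tape',(559,218),31),('tin',(389,384),32)]: print(n,T(*p,z), np.hypot(*T(*p,z)[:2]).round())
for n,p,z in[('bore',(374,344),36),('pilTop',(346,422),90),('pilfoot',(346,470),0),('Bblk',(472,233),52),('Ablk',(459,408),52)]: print('side',n,S(*p,z))
def crop(c,u0,v0,u1,v1,s): return cv2.resize(c['color'][v0:v1,u0:u1,::-1],None,fx=s,fy=s,interpolation=cv2.INTER_CUBIC)
A=crop(a,120,155,260,220,5.5)   # pillar+jig top
B=crop(a,320,190,390,220,5.5); C=crop(b,280,135,320,185,5.5)
out=np.zeros((600,790,3),np.uint8); out[:A.shape[0],:A.shape[1]]=A
y=A.shape[0]; Bh=min(B.shape[0],600-y); out[y:y+Bh,:B.shape[1]]=B[:Bh]; Ch=min(C.shape[0],600-y); out[y:y+Ch,400:400+C.shape[1]]=C[:Ch]
cv2.imwrite('pics/c1.png',out); print(A.shape)
E
```

```text
Ablk [389.1 237.9  52. ] 456.0
Bblk [ 522.1 -311.9   52. ] 608.0
Bnose [ 515.7 -216.5    6. ] 559.0
Anose [388.9 143.5   6. ] 415.0
pillarfoot [507.1 347.9   3. ] 615.0
pillartop [509.4 351.8  90. ] 619.0
bore [566.2 110.2  36. ] 577.0
tub [713.  330.8  37. ] 786.0
tape [ 713.  -286.9   31. ] 769.0
tin [402.   28.1  32. ] 403.0
side bore [564.8 113.   36. ]
side pilTop [503.8 355.1  90. ]
side pilfoot [506.3 352.7   0. ]
side Bblk [ 519.8 -303.7   52. ]
side Ablk [386.  229.2  52. ]
(358, 770, 3)
```

View pics/c1.png

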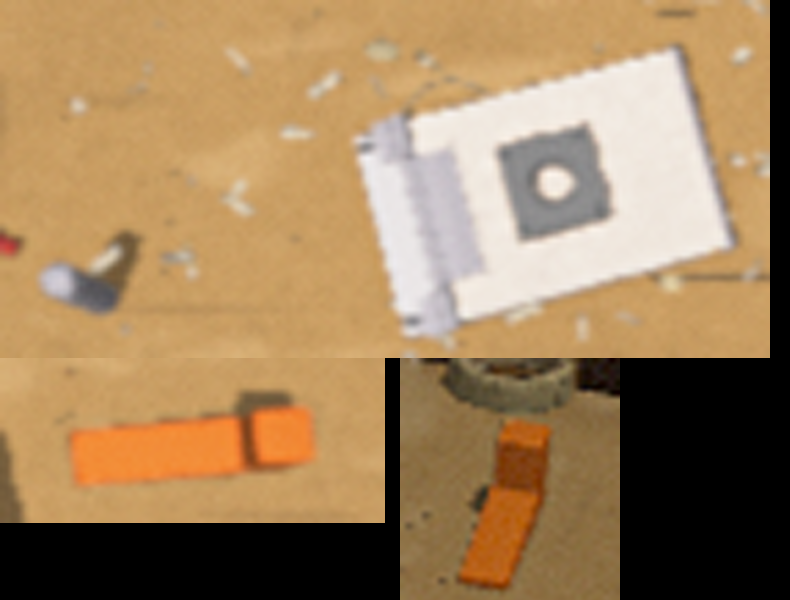

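There are two lookalikes: A at top px (270,390), 456 mm from the base, and B at (579,319), 608 mm from the base. B is the farther one, and the crop confirms a block plus ramp with its nose towards +y. The pillar foot is at about (506,351). The bore is at about (565,111) by both cameras, with the lip on the +y side and jig +x heading about -75°. Now I'll move towards the pillar.

Emit:
play_rows([
  [[0,0,0],[0.25,-0.33,0],1],
  [[0,0,0],[0.5,-0.66,0],1],
  [[0,0,0],[0.75,-0.99,0],1],
])

```text
t: 0.48
ee_pos: [273.6, -482.7, 221.9]
ee_rot: [-0.001, 0.982, 0.188, -0.0]
force: [0.7, -0.4, 0.9]
grip_width: 0.997
grasp_force: 0.0
```

Emit:
play_rows([
  [[0,0,0],[0.25,-0.33,0],1],
  [[0,0,0],[0.5,-0.66,0],1],
  [[0,0,0],[0.75,-0.99,0],1],
])

```text
t: 0.85
ee_pos: [306.6, -362.9, 222.0]
ee_rot: [-0.0, 0.982, 0.188, -0.0]
force: [0.2, -0.2, -0.8]
grip_width: 1.0
grasp_force: 0.0
```

Emit:
play_rows([
  [[0,0,0],[0.25,-0.33,0],1],
  [[0,0,0],[0.5,-0.66,0],1],
  [[0,0,0],[0.75,-0.99,0],1],
])

```text
t: 1.23
ee_pos: [339.6, -243.3, 222.1]
ee_rot: [-0.0, 0.982, 0.188, -0.0]
force: [1.3, -0.2, 0.7]
grip_width: 1.0
grasp_force: 0.0
```

Emit:
play_rows([
  [[0,0,0],[0.25,-0.33,0],1],
  [[0,0,0],[0.5,-0.66,0],1],
  [[0,0,0],[0.75,-0.99,0],1],
])

```text
t: 1.6
ee_pos: [372.6, -123.6, 222.2]
ee_rot: [-0.0, 0.982, 0.188, -0.0]
force: [0.3, -0.2, -0.8]
grip_width: 1.0
grasp_force: 0.0
```

Emit:
play_rows([
  [[0,0,0],[0.25,-0.33,0],1],
  [[0,0,0],[0.5,-0.66,0],1],
  [[0,0,0],[0.75,-0.99,0],1],
])

```text
t: 1.98
ee_pos: [405.7, -3.9, 222.2]
ee_rot: [0.0, 0.982, 0.188, -0.0]
force: [-1.1, -0.4, -0.1]
grip_width: 0.999
grasp_force: 0.0
```

Emit:
play_rows([
  [[0,0,0],[0.25,-0.33,0],1],
  [[0,0,0],[0.5,-0.66,0],1],
  [[0,0,0],[0.75,-0.99,0],1],
])

```text
t: 2.35
ee_pos: [438.7, 115.8, 222.2]
ee_rot: [0.0, 0.982, 0.188, -0.0]
force: [0.4, -0.2, 0.0]
grip_width: 1.004
grasp_force: 0.0
```

Emit:
play_rows([
  [[0,0,0],[0.25,-0.33,0],1],
  [[0,0,0],[0.5,-0.66,0],1],
  [[0,0,0],[0.75,-0.99,0],1],
])

```text
t: 2.72
ee_pos: [471.8, 235.5, 222.0]
ee_rot: [0.0, 0.982, 0.188, -0.0]
force: [-1.6, -0.2, 0.3]
grip_width: 1.001
grasp_force: 0.0
```

```bash
python3 - <<'E'
from h import *
c=snap('wrist','w1'); s=bot.get_state(); print(s['t'],s['ee_pos'],s['joints'].round(3))
print(c['fx'],c['cx'],c['cy'],(-c['R'].T@c['t'].ravel()).round(1),c['R'].round(3).tolist())
for n,X in [('bore',(565,111,36)),('pil',(506,351,90)),('foot',(506,351,0))]: print(n,proj(c,X,1).round(1))
cv2.imwrite('pics/w1b.png',cv2.resize(c['color'][:,:,::-1],(800,600),interpolation=cv2.INTER_CUBIC))
E
```

```text
2.775 [472.38024266 238.68182411 222.11776307] [ 0.252 -0.04   1.866  0.002  1.315  1.441]
297.3186396354542 255.95952037609538 190.35607149382977 [550.2 266.8 383. ] [[0.369, -0.929, -0.0], [-0.89, -0.354, 0.288], [-0.268, -0.106, -0.958]]
bore [377.1 143.6]
pil [162.2 116.2]
foot [183.2 112.8]
```

View pics/w1b.png

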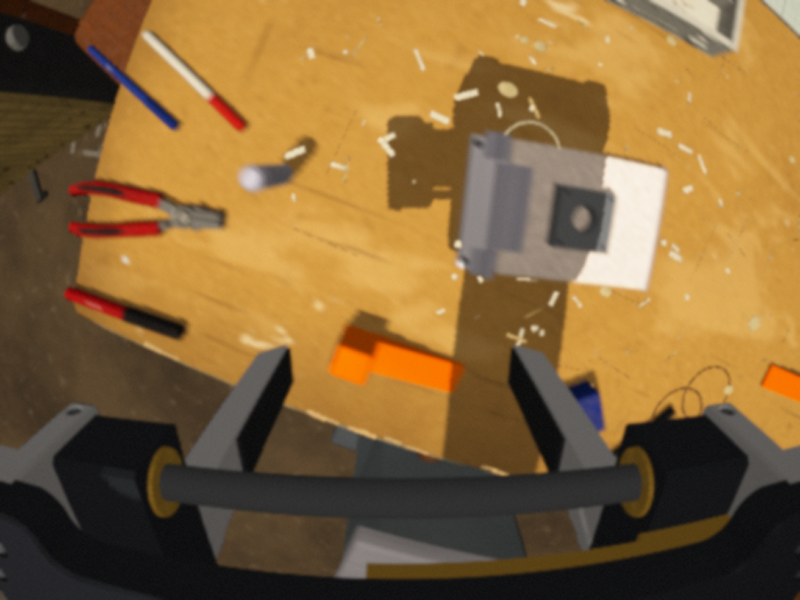

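The picture shows the pillar top at (253,179) with its foot near (293,174), the bore at (581,217), and the lip bar running from (490,140) to (478,270). I'll compute from these and continue.

```bash
cat >> h.py <<'E'
def rel(target,yaw,s=None):
    "tool-frame shift (units 100mm) and z-turn (units 90deg) to reach world target/yaw(deg) with tool down"
    from scipy.spatial.transform import Rotation as Ro
    s=s or bot.get_state(); q=s['ee_rot']; M=Ro.from_quat([q[1],q[2],q[3],q[0]]).as_matrix()
    cy=np.degrees(np.arctan2(M[1,0],M[0,0])); d=(yaw-cy+180)%360-180
    return 'pos',s['ee_pos'].round(1),'yaw',round(cy,2),'shift',(M.T@(np.array(target)-s['ee_pos'])/100).round(3),'turn',round(-d/90,3)
E
python3 - <<'E'
from h import *
c=load('w1');k=.64
for n,p,z in[('bore',(581,217),36),('pilTop',(253,179),90),('foot',(295,173),0),('lipA',(488,140),18),('lipB',(480,272),18),('farA',(666,166),27),('farB',(646,290),27)]: print(n,hit(c,p[0]*k,p[1]*k,z,1).round(1))
print(rel((506,351,160),105))
E
```

```text
bore [567.4 120.2  36. ]
pilTop [507.5 351.8  90. ]
foot [511.1 344.8   0. ]
lipA [592.9 209.8  18. ]
lipB [492.5 173.6  18. ]
farA [641.9  60.9  27. ]
farB [537.1  28.6  27. ]
('pos', array([472.4, 238.7, 222.1]), 'yaw', np.float64(21.85), 'shift', array([ 0.729, -0.916,  0.624]), 'turn', np.float64(-0.924))
```

Emit:
play_rows([
  [[0,0,0],[0.37,-0.46,0],1],
  [[0,0,0],[0.73,-0.92,0.2],1],
  [[0,0,0],[0.73,-0.92,0.4],1],
  [[0,0,0],[0.73,-0.92,0.4],1],
])

```text
t: 3.28
ee_pos: [504.0, 345.6, 179.6]
ee_rot: [0.001, 0.982, 0.188, -0.003]
force: [-0.5, -0.7, 0.4]
grip_width: 0.998
grasp_force: 0.0
```

Emit:
play_rows([
  [[0,0,-0.12],[0,0,0.0],1],
  [[0,0,-0.23],[0,0,0.0],1],
  [[0,0,-0.35],[0,0,0],1],
  [[0,0,-0.46],[0,0,0],1],
  [[0,0,-0.58],[0,0,0],1],
  [[0,0,-0.69],[0,0,0],1],
  [[0,0,-0.81],[0,0,0],1],
  [[0,0,-0.92],[0,0,0],1],
  [[0,0,-0.92],[0,0,0],1],
])

```text
t: 4.4
ee_pos: [506.0, 345.4, 183.6]
ee_rot: [0.0, 0.614, 0.79, 0.001]
force: [0.1, 0.7, -0.5]
grip_width: 1.001
grasp_force: 0.0
```

```bash
python3 - <<'E'
from h import *
c=snap('wrist','w2'); print(rel((506.5,351.5,62),105))
for n,X in [('bore',(566,114,36)),('pil',(506.5,351.5,90)),('foot',(506.5,351.5,0))]: print(n,proj(c,X,1).round(1))
cv2.imwrite('pics/w2b.png',cv2.resize(c['color'][:,:,::-1],(800,600),interpolation=cv2.INTER_CUBIC))
E
```

```text
('pos', array([506. , 345.6, 183.4]), 'yaw', np.float64(104.26), 'shift', array([0.055, 0.018, 1.214]), 'turn', np.float64(-0.008))
bore [256.5 344.1]
pil [257.9 192.6]
foot [257.2 170.3]
```

View pics/w2b.png

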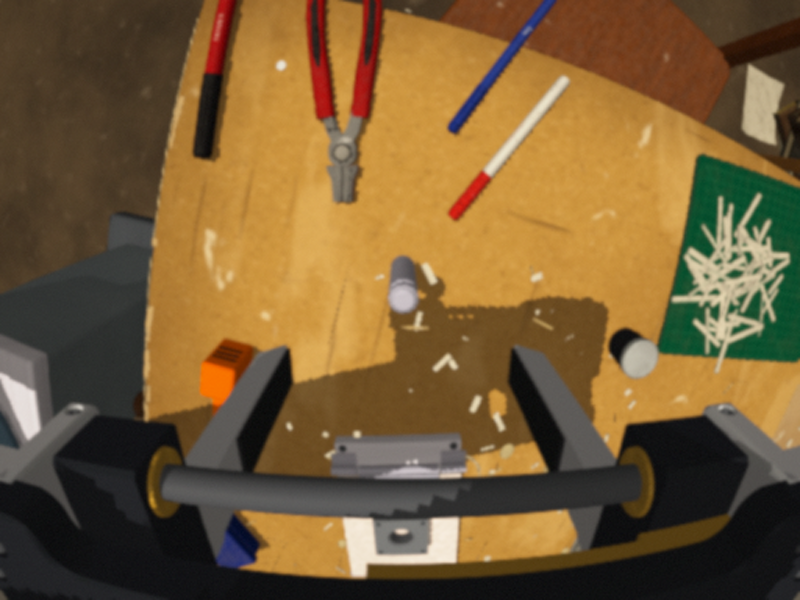

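The pillar top is at (403,298) against a predicted (403,301), so the estimate is good. The jig is aligned with the tool axes, its bore at (401,534). Descend and grasp.

Emit:
play_rows([
  [[0,0,0],[0.07,0.02,0.2],1],
  [[0,0,0],[0.07,0.02,0.5],1],
  [[0,0,0],[0.07,0.02,0.8],1],
  [[0,0,0],[0.07,0.02,1.0],1],
  [[0,0,0],[0.07,0.02,1.0],1],
])

```text
t: 5.08
ee_pos: [504.4, 353.3, 80.0]
ee_rot: [-0.001, 0.612, 0.791, -0.002]
force: [0.0, -0.3, -0.1]
grip_width: 0.998
grasp_force: 0.0
```

Emit:
play_rows([
  [[0,0,0],[0,0,0.2],1],
  [[0,0,0],[0,0,0.2],-1],
  [[0,0,0],[0,0,0.2],-1],
  [[0,0,0],[0,0,0.2],-1],
  [[0,0,0],[0,0,0.2],-1],
  [[0,0,0],[0,0,0.2],-1],
  [[0,0,0],[0,0,0.2],-1],
  [[0,0,0],[0,0,0.2],-1],
], squeeze=20)

```text
t: 6.08
ee_pos: [505.9, 353.8, 62.5]
ee_rot: [-0.0, 0.612, 0.791, 0.0]
force: [-0.1, -0.1, 0.2]
grip_width: 0.288
grasp_force: 0.0
```

Emit:
play_rows([
  [[0,0,0],[0,0,0],-1],
  [[0,0,0],[0,0,0],-1],
  [[0,0,0],[0,0,0],-1],
  [[0,0,0],[0,0,0],-1],
  [[0,0,0],[0,0,-0.2],-1],
  [[0,0,0],[0,0,-0.5],-1],
  [[0,0,0],[0,0,-0.5],-1],
])

```text
t: 6.95
ee_pos: [508.1, 354.9, 116.3]
ee_rot: [0.002, 0.612, 0.791, 0.003]
force: [-0.1, 0.8, -1.8]
grip_width: 0.183
grasp_force: 20.0
```

```bash
python3 - <<'E'
from h import *
c=snap('wrist','w3'); s=bot.get_state(); print(s['grip_width'],s['grasp_force'],rel((566,114,112),105))
x,y,z=s['ee_pos']
for dz in(29,-61): print(proj(c,(x,y,z+dz),1)*1/.64)
im=c['color'][240:384,150:362,::-1]
cv2.imwrite('pics/w3b.png',cv2.resize(im,None,fx=3.7,fy=3.7,interpolation=cv2.INTER_CUBIC))
E
```

```text
0.1876990805442055 19.9997030126724 ('pos', array([506.8, 354.3, 114.1]), 'yaw', np.float64(104.5), 'shift', array([-2.474, -0.029,  0.02 ]), 'turn', np.float64(-0.006))
[396.37084208 423.35414262]
[396.28719791 329.79037117]
```

View pics/w3b.png

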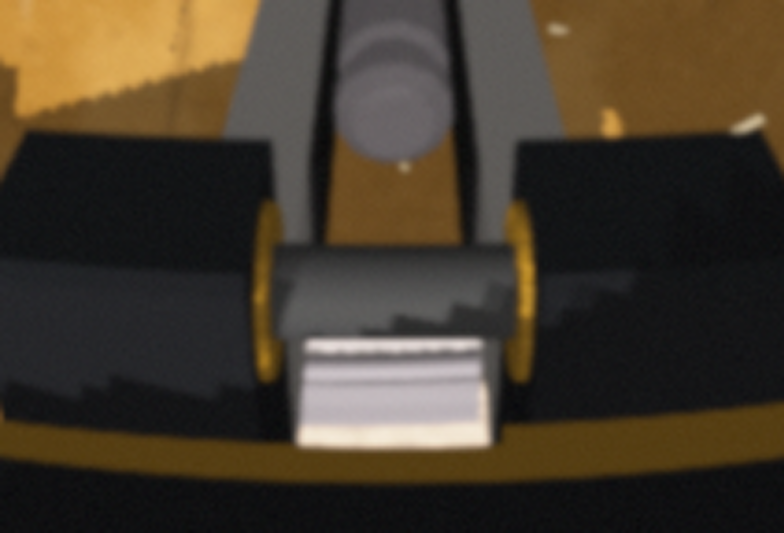

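Pillar is held, its top at about (256,270) in full px as predicted, so it is centred. I'll refine the bore from the stored pictures numerically.

```bash
python3 - <<'E'
from h import *
a=load('top0'); b=load('side0'); w=load('w2')
def cen(c,X,fish,z,r=14,name=''):
    u,v=proj(c,X,fish).round().astype(int); g=cv2.cvtColor(c['color'],cv2.COLOR_RGB2GRAY)[v-r:v+r+1,u-r:u+r+1].astype(int)
    print(name,u,v); print('\n'.join(' '.join('%3d'%x for x in row) for row in g))
cen(a,(566,113,36),0,36,10,'top')
cen(b,(566,113,36),0,36,12,'side')
print(hit(a,220.9,188.1,36),hit(w,256.6,341.8,36,1))
E
```

```text
top 220 188
234 236 236 236 238 239 236 228 226 228 228 217 189 172 161 143 147 199 231 235 235
236 237 238 234 229 229 207 176 165 164 167 156 141 135 125 119 133 167 220 236 234
232 232 227 205 176 165 151 140 134 136 135 136 140 137 132 132 133 152 203 232 236
204 171 161 150 137 134 138 139 138 138 141 137 140 138 140 141 138 142 171 221 233
176 130 127 136 139 138 141 138 141 139 143 140 140 139 144 139 139 138 161 215 234
177 127 125 137 139 138 139 139 135 132 130 131 135 138 138 141 141 138 159 216 235
201 148 135 138 143 139 139 129 122 130 132 129 129 133 135 140 139 138 155 216 237
214 164 140 137 142 138 129 119 141 174 186 179 157 137 135 139 139 135 153 205 234
222 170 141 138 142 136 117 133 198 236 239 234 220 178 143 136 140 139 139 168 220
224 180 146 136 141 131 114 139 214 236 236 236 234 217 168 138 138 139 136 154 205
230 199 153 137 137 133 118 145 210 234 234 234 236 222 176 145 138 136 139 143 169
235 213 162 140 138 135 130 146 200 230 236 236 230 194 155 137 141 138 141 137 153
235 224 178 142 139 139 131 129 160 208 228 224 197 151 135 138 141 141 141 139 
[... 2570 characters left out ...]
81  80 154 171 166
135  70  65  66  63  67  66  62  73  65  65  69  71  70  68  70  71  74  69  76  58  83 153 167 161
136  71  66  64  67  72  70  70  71  65  74  69  71  67  63  67  76  65  65  64  59 117 161 165 161
 97  67  56  68  69  64  67  67  71  65  67  68  66  70  75  69  67  67  66  68  56 124 162 166 160
161 114  80  84  62  52  56  55  55  56  57  57  60  62  61  63  60  69  63  64  52 146 172 166 160
170 169 164 167 164 162 163 166 144 134 139 139 116 113 114  96  80  83  88  62  69 156 172 167 165
170 174 174 174 173 170 168 170 166 164 166 171 165 168 167 167 167 166 160 156 158 165 167 170 167
[564.56945545 109.85615167  36.        ] [564.88586277 118.82102471  36.        ]
```

```bash
python3 - <<'E'
from h import *
a=load('top0'); b=load('side0')
print(hit(a,220.1,187.6,36),hit(b,238.8,220.9,36))
o1,d1=ray(a,220.1,187.6);o2,d2=ray(b,238.8,220.9)
A=sum(np.eye(3)-np.outer(d,d)/(d@d) for d in(d1,d2)); r=sum((np.eye(3)-np.outer(d,d)/(d@d))@o for o,d in((o1,d1),(o2,d2)))
print('tri',np.linalg.solve(A,r))
print(rel((565.5,113,114),105.2))
E
```

```text
[565.9951545 112.1703383  36.       ] [564.85658669 116.52117107  36.        ]
tri [566.53729645 112.40779889  32.7640944 ]
('pos', array([506.8, 354.3, 114.1]), 'yaw', np.float64(104.5), 'shift', array([-2.483, -0.036, -0.   ]), 'turn', np.float64(-0.008))
```

Emit:
play_rows([
  [[0,0,0],[-0.41,-0.01,0],-1],
  [[0,0,0],[-0.82,-0.01,0],-1],
])

```text
t: 7.25
ee_pos: [524.5, 273.3, 111.0]
ee_rot: [-0.001, 0.612, 0.791, -0.001]
force: [0.7, -0.3, -2.0]
grip_width: 0.186
grasp_force: 20.0
```

Emit:
play_rows([
  [[0,0,0],[-0.41,-0.01,0],-1],
  [[0,0,0],[-0.82,-0.01,0],-1],
])

```text
t: 7.5
ee_pos: [544.2, 193.2, 111.0]
ee_rot: [-0.001, 0.612, 0.791, -0.001]
force: [0.7, -0.0, -1.5]
grip_width: 0.184
grasp_force: 20.0
```

Emit:
play_rows([
  [[0,0,0],[-0.41,-0.01,0],-1],
  [[0,0,0],[-0.8,-0.01,0],-1],
  [[0,0,0],[-0.8,-0.01,0],-1],
  [[0,0,0],[-0.8,-0.01,0],-1],
])

```text
t: 8.0
ee_pos: [563.3, 117.2, 111.5]
ee_rot: [-0.001, 0.612, 0.791, -0.0]
force: [0.0, 1.0, -1.4]
grip_width: 0.183
grasp_force: 20.0
```

```bash
python3 - <<'E'
from h import *
c=snap('wrist','w4');d=snap('side','s4');t=snap('top','t4'); s=bot.get_state(); print(s['grip_width'],s['grasp_force'],rel((565.5,114,100),105.2))
x,y,z=s['ee_pos']
for n,X in(('foot',(x,y,z-62)),('bore',(565.5,114,36))): print(n,proj(c,X,1),proj(d,X))
im=c['color'][150:290,180:330,::-1]; im2=d['color'][170:260,200:290,::-1]
A=cv2.resize(im,(430,400),interpolation=cv2.INTER_CUBIC);B=cv2.resize(im2,(360,360),interpolation=cv2.INTER_CUBIC)
o=np.zeros((400,790,3),np.uint8);o[:,:430]=A;o[:360,430:]=B;cv2.imwrite('pics/m4.png',o)
E
```

```text
0.18674337003077995 19.999805667848705 ('pos', array([563.5, 117.9, 112.1]), 'yaw', np.float64(104.59), 'shift', array([-0.043,  0.009,  0.121]), 'turn', np.float64(-0.007))
foot [256.52645051 210.73745676] [239.10235758 216.79837445]
bore [257.60777346 209.60900684] [238.94820263 220.30413757]
```

View pics/m4.png

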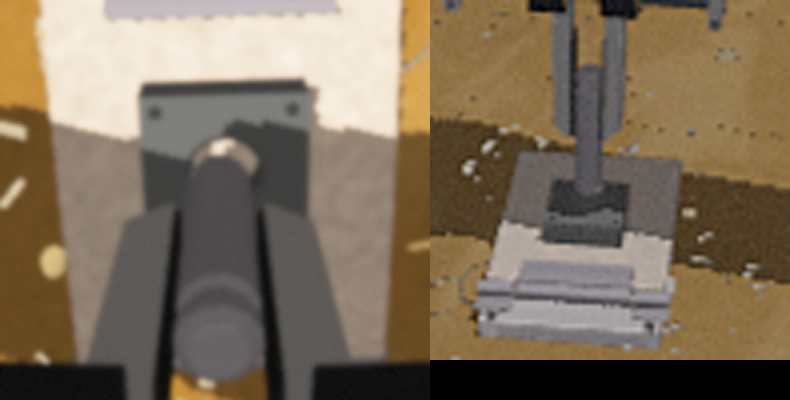

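The bore sits about 1–2 mm right of and 4 mm behind the foot, consistent with the computed correction. Lower in steps while watching the force.

Emit:
play_rows([
  [[0,0,0],[-0.04,0.015,0],-1],
  [[0,0,0],[-0.04,0.015,0.05],-1],
  [[0,0,0],[-0.04,0.015,0.12],-1],
  [[0,0,0],[-0.04,0.015,0.16],-1],
  [[0,0,0],[-0.04,0.015,0.2],-1],
  [[0,0,0],[-0.04,0.015,0.2],-1],
])

```text
t: 8.9
ee_pos: [566.2, 113.4, 92.0]
ee_rot: [-0.0, 0.612, 0.791, -0.0]
force: [-0.6, 1.0, -0.8]
grip_width: 0.185
grasp_force: 20.0
```

```bash
python3 - <<'E'
from h import *
s=bot.get_state();print(s['force'].round(2),s['wrist_torque'].round(2),s['grip_width'],rel((565.5,114,83),105.2))
E
```

```text
[-0.55  0.97 -0.83] [-0.02 -0.12  0.01] 0.18517437016768618 ('pos', array([566.2, 113.4,  92. ]), 'yaw', np.float64(104.5), 'shift', array([ 0.008, -0.005,  0.09 ]), 'turn', np.float64(-0.008))
```

Emit:
play_rows([
  [[0,0,0],[0,0,0.03],-1],
  [[0,0,0],[0,0,0.06],-1],
  [[0,0,0],[0,0,0.08],-1],
  [[0,0,0],[0,0,0.08],-1],
])

```text
t: 9.4
ee_pos: [566.4, 113.4, 84.2]
ee_rot: [-0.0, 0.612, 0.791, -0.0]
force: [0.2, 0.8, -2.7]
grip_width: 0.189
grasp_force: 20.0
```

Emit:
play_rows([
  [[0,0,0],[0,0,0.01],-1],
  [[0,0,0],[0,0,0.02],-1],
  [[0,0,0],[0,0,0.02],-1],
])

```text
t: 9.78
ee_pos: [566.6, 113.4, 82.6]
ee_rot: [-0.0, 0.612, 0.791, 0.0]
force: [-0.3, 0.4, -0.1]
grip_width: 0.185
grasp_force: 20.0
```

Emit:
play_rows([
  [[0,0,0],[0,0,0.01],-0.5],
  [[0,0,0],[0,0,0.01],-0.2],
  [[0,0,0],[0,0,0.01],0.2],
  [[0,0,0],[0,0,0.01],0.2],
  [[0,0,0],[0,0,0.01],0.2],
  [[0,0,0],[0,0,0],0.2],
  [[0,0,0],[0,0,-0.3],0.4],
  [[0,0,0],[0,0,-0.6],1],
  [[0,0,0],[0,0,-1.0],1],
  [[0,0,0],[0,0,-1.0],1],
])

```text
t: 11.02
ee_pos: [568.9, 113.4, 186.4]
ee_rot: [0.003, 0.612, 0.791, 0.002]
force: [-0.2, 0.6, -1.0]
grip_width: 0.976
grasp_force: 0.0
```

```bash
python3 - <<'E'
from h import *
c=snap('wrist','w5');d=snap('side','s5'); s=bot.get_state(); print(s['t'],s['ee_pos'],s['grip_width'])
for n,X in(('top',(566,113.6,110)),('foot36',(565.5,114,36))): print(n,proj(c,X,1),proj(d,X))
u,v=proj(c,(566,114,70),1).astype(int); im=c['color'][max(0,v-65):v+65,u-70:u+70,::-1]; im2=d['color'][150:260,190:290,::-1]
A=cv2.resize(im,(430,400),interpolation=cv2.INTER_CUBIC);B=cv2.resize(im2,(360,396),interpolation=cv2.INTER_CUBIC)
o=np.zeros((400,790,3),np.uint8);o[:,:430]=A;o[:396,430:]=B;cv2.imwrite('pics/m5.png',o);print(u,v)
print(rel((522,-309,182),-86))
E
```

```text
11.125 [566.31903074 113.35653333 182.10001065] 0.9988990767365112
top [251.94732242 203.97480817] [238.98303056 195.78620052]
foot36 [251.92612889 180.76355755] [238.94820263 220.30413757]
252 189
('pos', array([566.3, 113.4, 182.1]), 'yaw', np.float64(104.5), 'shift', array([-3.978e+00, -1.487e+00,  1.000e-03]), 'turn', np.float64(-1.883))
```

View pics/m5.png

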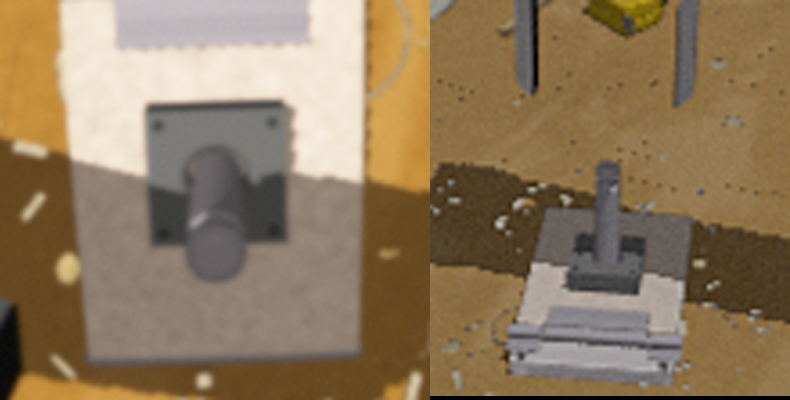

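The pillar stands upright in the bore, its top at side px (239.4,195.8) against a predicted (239.0,195.8), so it is home and released. Jig heading refines to about -73.6°. Now go over to wedge B.

Emit:
play_rows([
  [[0,0,0],[-0.33,-0.12,0],1],
  [[0,0,0],[-0.66,-0.24,0],1],
  [[0,0,0],[-0.99,-0.37,0],1],
])

```text
t: 11.5
ee_pos: [554.1, 7.5, 180.2]
ee_rot: [-0.002, 0.612, 0.791, -0.001]
force: [0.5, 0.0, -0.7]
grip_width: 0.999
grasp_force: 0.0
```

Emit:
play_rows([
  [[0,0,0],[-0.33,-0.12,0],1],
  [[0,0,0],[-0.66,-0.24,0],1],
  [[0,0,0],[-0.99,-0.37,0],1],
])

```text
t: 11.88
ee_pos: [543.1, -97.5, 180.2]
ee_rot: [-0.002, 0.612, 0.791, -0.001]
force: [0.1, -0.3, -0.6]
grip_width: 1.002
grasp_force: 0.0
```

Emit:
play_rows([
  [[0,0,0],[-0.33,-0.12,0],1],
  [[0,0,0],[-0.66,-0.24,0],1],
  [[0,0,0],[-0.99,-0.37,0],1],
])

```text
t: 12.25
ee_pos: [532.2, -202.5, 180.1]
ee_rot: [-0.002, 0.612, 0.791, -0.0]
force: [0.8, 0.1, -0.0]
grip_width: 0.998
grasp_force: 0.0
```

Emit:
play_rows([
  [[0,0,0],[-0.33,-0.12,0],1],
  [[0,0,0],[-0.66,-0.24,0],1],
  [[0,0,0],[-0.99,-0.37,0],1],
  [[0,0,0],[-0.99,-0.37,0],1],
])

```text
t: 12.75
ee_pos: [521.2, -308.2, 180.2]
ee_rot: [-0.002, 0.613, 0.79, 0.0]
force: [-0.1, -0.1, 0.0]
grip_width: 1.0
grasp_force: 0.0
```

Emit:
play_rows([
  [[0,0,0.11],[0,0,0],1],
  [[0,0,0.22],[0,0,0],1],
  [[0,0,0.33],[0,0,0],1],
  [[0,0,0.44],[0,0,0],1],
  [[0,0,0.55],[0,0,0],1],
  [[0,0,0.66],[0,0,0],1],
  [[0,0,0.77],[0,0,0],1],
  [[0,0,0.88],[0,0,0],1],
  [[0,0,0.99],[0,0,0],1],
])

```text
t: 13.88
ee_pos: [522.0, -305.2, 180.8]
ee_rot: [-0.001, 0.991, 0.132, -0.001]
force: [-0.7, -0.6, -0.0]
grip_width: 0.997
grasp_force: 0.0
```

Emit:
play_rows([
  [[0,0,0.11],[0,0,0],1],
  [[0,0,0.22],[0,0,0],1],
  [[0,0,0.33],[0,0,0],1],
  [[0,0,0.44],[0,0,0],1],
  [[0,0,0.55],[0,0,0],1],
  [[0,0,0.66],[0,0,0],1],
  [[0,0,0.77],[0,0,0],1],
  [[0,0,0.88],[0,0,0],1],
  [[0,0,0.99],[0,0,0],1],
  [[0,0,0.99],[0,0,0],1],
])

```text
t: 15.12
ee_pos: [522.1, -305.5, 181.1]
ee_rot: [-0.0, 0.801, -0.598, -0.001]
force: [-0.6, -0.9, -0.1]
grip_width: 1.0
grasp_force: 0.0
```

```bash
python3 - <<'E'
from h import *
c=snap('wrist','w6'); s=bot.get_state(); print(s['t'],s['joints'].round(2)); print(rel((522,-309,28),-86))
m=cv2.inRange(cv2.cvtColor(c['color'],cv2.COLOR_RGB2HSV),(5,180,60),(18,255,255))
n,l,st,ce=cv2.connectedComponentsWithStats(m)
for i in range(1,n):
    if st[i,4]>60: print(st[i],ce[i].round(1))
print(proj(c,(522,-309,52),1),proj(c,(516,-216,6),1))
cv2.imwrite('pics/w6b.png',cv2.resize(c['color'][:,:,::-1],(800,600),interpolation=cv2.INTER_CUBIC))
E
```

```text
15.175 [-0.72  0.18  1.71  0.    1.25  2.14]
('pos', array([ 522.2, -305.7,  181.3]), 'yaw', np.float64(-73.48), 'shift', array([0.034, 0.01 , 1.533]), 'turn', np.float64(0.139))
[  9   0  48  58 989] [27.2 26.1]
[148   0  23  20 181] [157.9   7.9]
[236  11  21  15 123] [244.6  17.5]
[398  70  12  21  83] [403.9  79.7]
[430  85  16  19 134] [438.2  94.4]
[415 104  32  50 486] [432.2 128.3]
[399 150  33  41 352] [417.3 168.8]
[ 229  153   47   95 2570] [251.9 199.3]
[394 185  18  19 105] [402.3 195.3]
[376 209  24  25 152] [384.9 219.7]
[369 235  14  20  82] [374.5 245. ]
[380 245  16  28  64] [387.1 258.4]
[257.1411895  184.08232074] [240.62588847 243.59006259]
```

View pics/w6b.png

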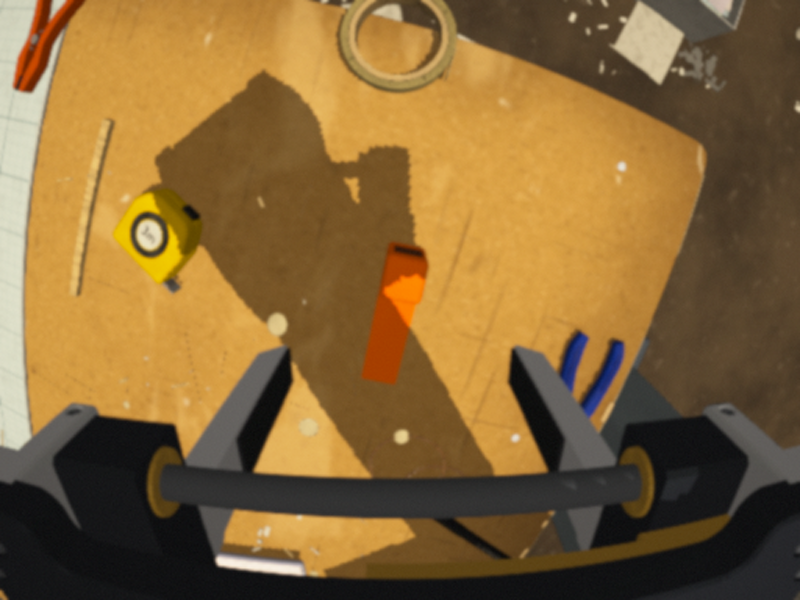

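Wedge B's block top is at about (405,288) against a predicted (402,288), and its nose at (379,380) against a predicted (376,381). Its heading is about 94°. Turn, descend and grip.

Emit:
play_rows([
  [[0,0,0.1],[0.05,0.03,0.2],1],
  [[0,0,0.14],[0.05,0.03,0.5],1],
  [[0,0,0.14],[0.05,0.03,0.8],1],
  [[0,0,0.14],[0.05,0.03,0.9],1],
])

```text
t: 15.68
ee_pos: [519.7, -311.2, 89.9]
ee_rot: [0.0, 0.73, -0.683, -0.002]
force: [-0.2, -0.2, -0.7]
grip_width: 1.005
grasp_force: 0.0
```

Emit:
play_rows([
  [[0,0,0],[0,0,0.2],1],
  [[0,0,0],[0,0,0.4],1],
  [[0,0,0],[0,0,0.6],0.8],
  [[0,0,0],[0,0,0.63],0.3],
  [[0,0,0],[0,0,0.63],0],
  [[0,0,0],[0,0,0.63],0],
], squeeze=35)

```text
t: 16.42
ee_pos: [521.5, -313.2, 30.4]
ee_rot: [-0.0, 0.73, -0.684, 0.001]
force: [0.0, 0.8, 0.1]
grip_width: 0.618
grasp_force: 0.0
```

```bash
python3 - <<'E'
from h import *
c=snap('wrist','w7'); s=bot.get_state(); print(s['t'],s['force'].round(2),s['grip_width'],rel((520.5,-311.5,28),-86.1))
cv2.imwrite('pics/w7b.png',cv2.resize(c['color'][150:350,140:372,::-1],None,fx=3,fy=3,interpolation=cv2.INTER_CUBIC))
E
```

```text
16.475 [-0.37 -0.09 -0.1 ] 0.5768166596149106 ('pos', array([ 521.5, -313.2,   30.4]), 'yaw', np.float64(-86.3), 'shift', array([-0.018,  0.009,  0.024]), 'turn', np.float64(-0.002))
```

View pics/w7b.png

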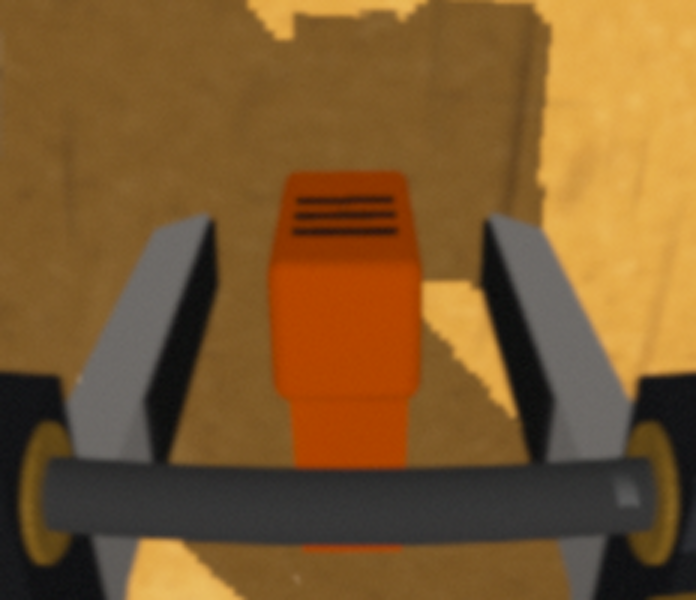

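The block's top face is centred at crop (346,330), with edges at v 262 and 398, well aligned between the fingers. The nose edge is at (352,548). That was the tenth picture, so everything from here is numeric.

```bash
python3 - <<'E'
from h import *
c=load('w7')
for n,p,z in[('blk',(346,330),52),('back',(346,262),52),('front',(346,398),52),('nose',(352,548),5)]:
    X=hit(c,140+p[0]/3,150+p[1]/3,z,1); print(n,X.round(1),rel(X,-86.2))
E
```

```text
blk [ 522.2 -316.4   52. ] ('pos', array([ 521.5, -313.2,   30.4]), 'yaw', np.float64(-86.3), 'shift', array([ 0.032, -0.005, -0.216]), 'turn', np.float64(-0.001))
back [ 523. -330.   52.] ('pos', array([ 521.5, -313.2,   30.4]), 'yaw', np.float64(-86.3), 'shift', array([ 0.169, -0.005, -0.216]), 'turn', np.float64(-0.001))
front [ 521.3 -301.5   52. ] ('pos', array([ 521.5, -313.2,   30.4]), 'yaw', np.float64(-86.3), 'shift', array([-0.117, -0.005, -0.216]), 'turn', np.float64(-0.001))
nose [ 514.4 -216.8    5. ] ('pos', array([ 521.5, -313.2,   30.4]), 'yaw', np.float64(-86.3), 'shift', array([-0.967,  0.009,  0.253]), 'turn', np.float64(-0.001))
```

Emit:
play_rows([
  [[0,0,0],[0.025,0,0.01],0],
  [[0,0,0],[0.025,0,0.01],-0.3],
  [[0,0,0],[0.025,0,0.01],-1],
  [[0,0,0],[0.025,0,0.01],-1],
  [[0,0,0],[0.025,0,0.01],-1],
  [[0,0,0],[0.025,0,0.01],-1],
  [[0,0,0],[0.025,0,0.01],-1],
  [[0,0,0],[0.025,0,0.01],-1],
])

```text
t: 17.48
ee_pos: [521.1, -315.3, 28.5]
ee_rot: [0.0, 0.73, -0.684, 0.0]
force: [0.3, -0.0, 0.5]
grip_width: 0.296
grasp_force: 35.0
```

```bash
python3 - <<'E'
from h import *
s=bot.get_state(); print(s['t'],s['force'].round(2),s['grip_width'],s['grasp_force'],s['ee_rot'].round(4),rel((522,-316,29),-86.1))
E
```

```text
17.475 [ 0.26 -0.01  0.53] 0.29649432178252116 34.999423027038574 [ 0.000e+00  7.296e-01 -6.839e-01  1.000e-04] ('pos', array([ 521.1, -315.3,   28.5]), 'yaw', np.float64(-86.3), 'shift', array([ 0.008, -0.008, -0.005]), 'turn', np.float64(-0.002))
```

Emit:
play_rows([
  [[0,0,0],[0,0,-0.2],-1],
  [[0,0,0],[0,0,-0.5],-1],
  [[0,0,0],[0,0,-0.8],-1],
  [[0,0,0],[0,0,-1.0],-1],
], squeeze=45)

```text
t: 17.98
ee_pos: [521.7, -315.7, 131.2]
ee_rot: [-0.0, 0.73, -0.684, 0.001]
force: [-0.4, -0.2, -0.6]
grip_width: 0.295
grasp_force: 45.0
```

Emit:
play_rows([
  [[0,0,0],[-0.2,0,-0.3],-1],
  [[0,0,0],[-0.5,0,-0.45],-1],
  [[0,0,0],[-1.0,-0.05,-0.45],-1],
])

```text
t: 18.35
ee_pos: [520.3, -215.5, 175.8]
ee_rot: [-0.0, 0.729, -0.685, 0.002]
force: [-0.5, 1.3, -1.4]
grip_width: 0.294
grasp_force: 45.0
```

Emit:
play_rows([
  [[0,0,0],[-0.5,0,0],-1],
  [[0,0,0],[-1.0,-0.05,0],-1],
])

```text
t: 18.6
ee_pos: [517.6, -113.4, 173.9]
ee_rot: [-0.0, 0.729, -0.684, 0.0]
force: [0.3, -0.3, -0.5]
grip_width: 0.296
grasp_force: 45.0
```

Emit:
play_rows([
  [[0,0,0],[-0.5,0,0],-1],
  [[0,0,0],[-1.0,-0.05,0],-1],
])

```text
t: 18.85
ee_pos: [510.4, -31.1, 173.3]
ee_rot: [-0.011, 0.74, -0.673, -0.005]
force: [0.5, -0.4, -0.8]
grip_width: 0.293
grasp_force: 45.0
```

Emit:
play_rows([
  [[0,0,0],[-0.5,0,0],-1],
  [[0,0,0],[-1.0,-0.05,0],-1],
])

```text
t: 19.1
ee_pos: [496.8, 20.7, 172.0]
ee_rot: [-0.033, 0.756, -0.653, -0.015]
force: [0.1, 0.5, -0.3]
grip_width: 0.296
grasp_force: 45.0
```

Emit:
play_rows([
  [[0,0,0],[-0.5,0,0],-1],
  [[0,0,0],[-1.0,-0.05,0],-1],
])

```text
t: 19.35
ee_pos: [481.6, 70.6, 172.5]
ee_rot: [-0.056, 0.772, -0.632, -0.026]
force: [0.5, -0.5, -0.5]
grip_width: 0.296
grasp_force: 45.0
```

Emit:
play_rows([
  [[0,0,0],[-0.5,0,0],-1],
  [[0,0,0],[-1.0,-0.05,0],-1],
  [[0,0,0],[-1.0,-0.05,0],-1],
])

```text
t: 19.73
ee_pos: [464.7, 123.1, 174.7]
ee_rot: [-0.08, 0.789, -0.608, -0.039]
force: [-1.5, 0.0, -0.6]
grip_width: 0.292
grasp_force: 45.0
```

Joint 6 ran into its limit because I hadn't turned yet. I'll work out the full rotation back to upright.

```bash
cat >> h.py <<'E'
def relf(target,yaw,s=None):
    from scipy.spatial.transform import Rotation as Ro
    s=s or bot.get_state(); q=s['ee_rot']; M=Ro.from_quat([q[1],q[2],q[3],q[0]]); y=np.radians(yaw)
    T=Ro.from_matrix(np.array([[np.cos(y),np.sin(y),0],[np.sin(y),-np.cos(y),0],[0,0,-1]]))
    tilt=np.degrees(np.arccos(-M.as_matrix()[2,2]))
    return 'pos',s['ee_pos'].round(1),'tilt',tilt.round(2),'turn',((M.inv()*T).as_rotvec()/(np.pi/2)).round(3),'shift',(M.inv().apply(np.array(target)-s['ee_pos'])/100).round(3)
E
python3 - <<'E'
from h import *
s=bot.get_state(); print(s['joints'].round(2),s['t'])
for y in(-75,-40,0): print(y,relf((470,130,185),y))
E
```

```text
[-0.08 -0.16  2.07  0.19  1.21  2.74] 19.725
-75 ('pos', array([464.7, 123.1, 174.7]), 'tilt', np.float64(10.16), 'turn', array([-0.051,  0.101, -0.003]), 'shift', array([-0.069, -0.076, -0.087]))
-40 ('pos', array([464.7, 123.1, 174.7]), 'tilt', np.float64(10.16), 'turn', array([-0.08 ,  0.082, -0.391]), 'shift', array([-0.069, -0.076, -0.087]))
0 ('pos', array([464.7, 123.1, 174.7]), 'tilt', np.float64(10.16), 'turn', array([-0.109,  0.053, -0.834]), 'shift', array([-0.069, -0.076, -0.087]))
```

Emit:
play_rows([
  [[-0.01,0.005,-0.09],[-0.07,-0.08,-0.09],-1],
  [[-0.02,0.01,-0.19],[-0.07,-0.08,-0.09],-1],
  [[-0.035,0.02,-0.28],[-0.07,-0.08,-0.09],-1],
  [[-0.05,0.025,-0.37],[-0.07,-0.08,-0.09],-1],
  [[-0.06,0.03,-0.46],[-0.07,-0.08,-0.09],-1],
  [[-0.07,0.035,-0.56],[-0.07,-0.08,-0.09],-1],
  [[-0.085,0.04,-0.65],[-0.07,-0.08,-0.09],-1],
  [[-0.1,0.05,-0.74],[-0.07,-0.08,-0.09],-1],
  [[-0.109,0.053,-0.834],[-0.07,-0.08,-0.09],-1],
  [[-0.109,0.053,-0.834],[-0.07,-0.08,-0.09],-1],
])

```text
t: 20.98
ee_pos: [470.8, 129.3, 185.3]
ee_rot: [-0.0, 1.0, -0.001, 0.0]
force: [-0.4, 0.2, -1.2]
grip_width: 0.295
grasp_force: 45.0
```

```bash
python3 - <<'E'
from h import *
s=bot.get_state(); print(s['joints'].round(2),s['t'],s['grip_width'])
for y in(0,53,106.4): print(y,relf((512.2,296,180),y))
E
```

```text
[ 0.04 -0.1   2.    0.    1.25  1.61] 20.975 0.29538178256028114
0 ('pos', array([470.8, 129.3, 185.3]), 'tilt', np.float64(0.01), 'turn', array([-0.   , -0.   , -0.002]), 'shift', array([ 0.409, -1.668,  0.053]))
53 ('pos', array([470.8, 129.3, 185.3]), 'tilt', np.float64(0.01), 'turn', array([-0.   , -0.   , -0.591]), 'shift', array([ 0.409, -1.668,  0.053]))
106.4 ('pos', array([470.8, 129.3, 185.3]), 'tilt', np.float64(0.01), 'turn', array([-0.   , -0.   , -1.184]), 'shift', array([ 0.409, -1.668,  0.053]))
```

Emit:
play_rows([
  [[0,0,0],[0.1,-0.4,0],-1],
  [[0,0,0],[0.2,-0.85,0],-1],
])

```text
t: 21.22
ee_pos: [491.4, 214.7, 185.5]
ee_rot: [-0.0, 1.0, -0.003, 0.0]
force: [-0.0, -0.3, -1.1]
grip_width: 0.295
grasp_force: 45.0
```

Emit:
play_rows([
  [[0,0,-0.1],[0.1,-0.4,0],-1],
  [[0,0,-0.2],[0.2,-0.82,0],-1],
  [[0,0,-0.3],[0.2,-0.82,0],-1],
  [[0,0,-0.4],[0.2,-0.82,0],-1],
  [[0,0,-0.5],[0.2,-0.82,0],-1],
  [[0,0,-0.6],[0.2,-0.82,0],-1],
  [[0,0,-0.7],[0.2,-0.82,0],-1],
  [[0,0,-0.8],[0.2,-0.82,0],-1],
  [[0,0,-0.9],[0.2,-0.82,0],-1],
])

```text
t: 22.35
ee_pos: [511.0, 296.1, 185.2]
ee_rot: [-0.0, 0.76, 0.65, -0.0]
force: [0.6, 0.2, -1.0]
grip_width: 0.296
grasp_force: 45.0
```

Emit:
play_rows([
  [[0,0,-0.1],[0,0,0],-1],
  [[0,0,-0.2],[0,0,0],-1],
  [[0,0,-0.285],[0,0,0],-1],
  [[0,0,-0.285],[0,0,0],-1],
  [[0,0,-0.285],[0,0,0],-1],
])

```text
t: 22.98
ee_pos: [510.7, 296.2, 185.2]
ee_rot: [-0.0, 0.599, 0.801, 0.0]
force: [-0.1, -0.3, -1.6]
grip_width: 0.295
grasp_force: 45.0
```

```bash
python3 - <<'E'
from h import *
s=bot.get_state(); print(s['joints'].round(2),s['t'],s['grip_width'])
print(relf((512.2,296,29.5),106.4)); c=snap('wrist','w8'); b=snap('side','s8'); a=snap('top','t8')
def corners(im):
    m=cv2.inRange(cv2.cvtColor(im,cv2.COLOR_RGB2HSV),(5,180,60),(18,255,255))
    n,l,st,ce=cv2.connectedComponentsWithStats(m)
    return [(st[i].tolist(),ce[i].round(1).tolist()) for i in range(1,n) if st[i,4]>150]
p=s['ee_pos']; jx=np.array([.282,-.959,0]); nose=p+jx*99+[0,0,-26+5]
for n,q,f in(('w',c,1),('s',b,0),('t',a,0)): print(n,corners(q['color']),'pred grip/top/nose',proj(q,p+[0,0,23.5],f).round(1),proj(q,nose,f).round(1))
E
```

```text
[0.33 0.14 1.75 0.   1.25 0.05] 22.975 0.2947648072392394
('pos', array([510.7, 296.2, 185.2]), 'tilt', np.float64(0.02), 'turn', array([-0., -0.,  0.]), 'shift', array([-0.006,  0.014,  1.557]))
w [([342, 0, 131, 72, 3354], [420.8, 20.5]), ([115, 20, 25, 84, 666], [128.2, 64.4]), ([296, 70, 30, 32, 186], [309.4, 86.3]), ([106, 102, 25, 28, 228], [118.2, 114.9]), ([99, 114, 20, 36, 202], [107.3, 134.8]), ([90, 150, 82, 112, 4433], [130.1, 206.7]), ([230, 208, 53, 99, 4388], [256.0, 256.9]), ([91, 329, 26, 27, 261], [101.2, 344.0])] pred grip/top/nose [255.8 267.2] [255.9 338.2]
s [([430, 74, 45, 17, 215], [451.0, 82.4]), ([223, 199, 14, 32, 366], [229.5, 215.3]), ([282, 253, 25, 35, 502], [292.6, 269.4])] pred grip/top/nose [229.6 205.9] [235.3 197.6]
t [([147, 186, 37, 18, 360], [164.9, 194.3]), ([166, 245, 43, 10, 410], [187.0, 249.6])] pred grip/top/nose [139.3 197.9] [181.5 189.8]
```

The wedge is held as expected. Before lowering I need to check the jig's front geometry numerically, using profiles along the channel axis.

```bash
python3 - <<'E'
from h import *
jx=np.array([.282,-.959,0]); jy=np.array([.959,.282,0]); lip=np.array([543.2,190.5,0])
for tag,f in(('w5',1),('s5',0),('top0',0)):
    c=load(tag); im=cv2.GaussianBlur(c['color'],(3,3),0)
    print(tag,'far edge/lines at z=14; columns: dist ahead of lip (neg=front)')
    for y in(-58,-47,-30,0,30,47,58):
        out=[]
        for x in range(-44,25,4):
            u,v=proj(c,lip+jx*x+jy*y+[0,0,14],f).round().astype(int)
            out.append(''.join('%x'%(k//16) for k in im[v,u]) if 0<=u<512 and 0<=v<384 else '---')
        print('%4d'%y,' '.join(out))
print(list(range(-44,25,4)))
E
```

```text
w5 far edge/lines at z=14; columns: dist ahead of lip (neg=front)
 -58 d94 c94 c94 c94 c94 c94 c94 db7 c94 c83 ca9 cba ccb cbb ba9 b85 c94 c94
 -47 c94 c94 c94 c94 c83 c83 c93 c95 988 666 dcc dcc cbc bbb bab cbb fed fed
 -30 c83 c83 c83 c93 c93 c83 c95 db7 eee eee eee eee eee cbb bbb cbc cbc cbc
   0 c83 c83 c83 c93 c83 c93 c94 c95 eee eee eee eee eee cbb bbb cbc cbc cbb
  30 c83 c83 c83 c83 c93 c93 c83 c94 eee eee eee eee eee bbb bbb bbb cbb cbb
  47 c83 c83 c83 c83 c83 c83 c83 c94 988 666 dcc ccc cbb bab bbb aa9 fed fed
  58 c93 c83 c93 c93 c93 c83 c93 c83 c84 b83 ca7 baa a99 baa baa 765 b84 a74
s5 far edge/lines at z=14; columns: dist ahead of lip (neg=front)
 -58 974 974 874 864 864 864 864 875 876 875 875 876 776 766 777 876 987 998
 -47 864 864 874 865 777 777 777 666 666 767 888 888 777 656 767 889 989 998
 -30 874 874 864 765 766 777 888 a9a aaa a9a aaa aaa 888 666 666 878 989 888
   0 874 874 874 765 766 777 888 aaa aaa aaa aaa aaa 888 666 666 888 889 888
  30 864 874 874 864 777 777 888 a9a aaa aaa aaa aaa 988 666 666 888 888 878
  47 864 864 874 875 877 888 888 877 666 777 777 888 777 666 777 989 999 a99
  58 864 864 874 874 863 864 753 642 543 654 766 888 777 665 766 888 888 765
top0 far edge/lines at z=14; columns: dist ahead of lip (neg=front)
 -58 da7 da7 da7 da6 da6 da6 ca6 ca6 c96 ca8 ca8 ca9 cba baa b98 b96 b96 ca7
 -47 ca6 ca6 c96 ca6 c96 c96 c96 ca7 aaa aaa cbc ccc cbc cbc bbb dcc eed eed
 -30 c96 c96 c96 c96 c96 c96 c96 dba edd eee eee eee eee ccc bbb bbb ccc ccc
   0 c96 c96 c96 c96 c96 c96 ca6 cb8 ddc eee eee eee ddd ccc cbc ccc ccc ccc
  30 c96 c96 c96 c96 c96 c96 c96 dca edd eee eee eee edd dcd cbc ccc ccc ccc
  47 c96 c96 c96 c96 c96 c96 c96 ca7 ba9 cbb ccc ccc cbc bbc bbb dcc eed fee
  58 ca6 ca6 ca6 c96 c96 c96 c96 ca6 ca7 ca7 ca9 cb9 cbb bbb baa ba9 dba db9
[-44, -40, -36, -32, -28, -24, -20, -16, -12, -8, -4, 0, 4, 8, 12, 16, 20, 24]
```

Profiles show a bright strip between the rails just ahead of the lip, and I can't settle its nature from pixels. I'll start 130 mm short and advance slowly, watching the force. First, back off and lower.

Emit:
play_rows([
  [[0,0,0],[0.19,0.01,0.2],-1],
  [[0,0,0],[0.19,0.01,0.5],-1],
  [[0,0,0],[0.19,0.01,0.8],-1],
  [[0,0,0],[0.19,0.01,1.0],-1],
])

```text
t: 23.62
ee_pos: [504.4, 315.3, 82.4]
ee_rot: [-0.001, 0.598, 0.802, -0.001]
force: [0.7, 0.2, -0.6]
grip_width: 0.291
grasp_force: 45.0
```

Emit:
play_rows([
  [[0,0,0],[0,0,0.2],-1],
  [[0,0,0],[0,0,0.4],-1],
  [[0,0,0],[0,0,0.5],-1],
  [[0,0,0],[0,0,0.52],-1],
  [[0,0,0],[0,0,0.54],-1],
  [[0,0,0],[0,0,0.54],-1],
  [[0,0,0],[0,0,0.54],-1],
])

```text
t: 24.5
ee_pos: [506.4, 315.0, 31.9]
ee_rot: [0.0, 0.598, 0.802, 0.0]
force: [0.2, -0.1, -1.5]
grip_width: 0.296
grasp_force: 45.0
```

```bash
python3 - <<'E'
from h import *
s=bot.get_state(); print(s['t'],s['force'].round(2),s['grip_width'],relf((506.5,315.2,28.5),106.4))
c=snap('wrist','w9');b=snap('side','s9')
p=s['ee_pos']
jx=np.array([.282,-.959,0]); jy=np.array([.959,.282,0]); lip=np.array([543.2,190.5,0])
for tag,f in(('w5',1),('w2',1),('s9',0)):
    c=load(tag); g=cv2.cvtColor(c['color'],cv2.COLOR_RGB2GRAY); print(tag)
    for y in(0,25):
        P=np.array([proj(c,lip+jx*x+jy*y+[0,0,14],f) for x in range(-40,21,2)],np.float32)
        v=cv2.remap(g,P[:,0].reshape(1,-1),P[:,1].reshape(1,-1),cv2.INTER_LINEAR)[0]
        print(' '.join(map(str,v)))
E
```

```text
24.5 [ 0.19 -0.07 -1.48] 0.2960742787934924 ('pos', array([506.4, 315. ,  31.9]), 'tilt', np.float64(0.06), 'turn', array([ 0.001, -0.   ,  0.002]), 'shift', array([0.002, 0.001, 0.034]))
w5
149 148 149 150 151 149 149 151 152 153 154 154 153 195 232 235 234 232 233 233 232 234 232 205 184 198 182 176 190 194 193
153 150 149 152 152 152 152 151 152 150 149 148 156 201 233 234 233 231 232 232 232 233 233 213 184 196 182 172 186 189 191
w2
82 82 83 84 82 82 82 83 88 94 99 106 117 127 128 126 125 127 126 126 127 128 129 121 102 96 120 161 183 176 162
82 83 83 82 81 81 81 82 87 95 100 105 116 126 128 128 126 126 127 128 129 129 130 123 107 97 121 163 186 178 162
s9
64 65 60 53 45 38 39 42 43 46 49 51 51 55 59 54 48 47 46 47 51 64 71 64 50 24 12 18 25 33 51
62 65 66 67 70 73 71 67 79 91 79 70 67 71 92 103 101 100 100 100 100 90 79 58 34 26 24 18 9 28 50
```

Emit:
play_rows([
  [[0,0,0],[0,0,0.015],-1],
  [[0,0,0],[0,0,0.03],-1],
  [[0,0,0],[0,0,0.034],-1],
  [[0,0,0],[0,0,0.034],-1],
])

```text
t: 25.1
ee_pos: [506.2, 314.9, 28.5]
ee_rot: [-0.0, 0.598, 0.802, -0.0]
force: [-3.2, -1.6, 5.0]
grip_width: 0.295
grasp_force: 45.0
```

Emit:
play_rows([
  [[0,0,0],[-0.03,0,0],-1],
  [[0,0,0],[-0.06,0,0],-1],
  [[0,0,0],[-0.1,0,0],-1],
  [[0,0,0],[-0.12,0,0],-1],
  [[0,0,0],[-0.12,0,0],-1],
])

```text
t: 25.72
ee_pos: [510.2, 303.4, 28.5]
ee_rot: [0.0, 0.598, 0.802, 0.001]
force: [-0.1, 2.1, 5.8]
grip_width: 0.295
grasp_force: 45.0
```

Emit:
play_rows([
  [[0,0,0],[-0.02,0,0],-1],
  [[0,0,0],[-0.04,0,0],-1],
  [[0,0,0],[-0.06,0,0],-1],
  [[0,0,0],[-0.06,0,0],-1],
])

```text
t: 26.22
ee_pos: [511.3, 300.1, 28.9]
ee_rot: [-0.001, 0.598, 0.801, 0.002]
force: [-3.6, 12.4, 6.1]
grip_width: 0.293
grasp_force: 45.0
```

```bash
python3 - <<'E'
from h import *
s=bot.get_state(); print(s['t'],s['force'].round(2),s['wrist_torque'].round(2),s['grip_width'])
p=s['ee_pos']; d=p-np.array([543.2,190.5,0]); print(p,'short of lip',-(d@[.282,-.959,0]),'lateral',d@[.959,.282,0],relf(p,106.4))
E
```

```text
26.225 [-3.59 12.41  6.13] [ 1.87  0.46 -0.04] 0.2926225284200284
[511.32812478 300.06759471  28.92408464] short of lip 114.0631921433949 lateral 0.3329333729795083 ('pos', array([511.3, 300.1,  28.9]), 'tilt', np.float64(0.32), 'turn', array([ 0.001, -0.003,  0.001]), 'shift', array([0., 0., 0.]))
```

Contact is at exactly the strip's front face, so this end is the hinge: pin about 70 mm from the bore, where the given numbers put the hinge at 68. The open lip is therefore at the other end, 80 mm from the bore towards -y, near (588,37). I'll back off and lift over to that side, with j6 ending at about 2.65 of 2.74. The profile check of that end runs along with it.

Emit:
play_rows([
  [[0,0,0],[0.1,0,0],-1],
  [[0,0,0],[0.2,0,-0.2],-1],
  [[0,0,0],[0.3,0,-0.6],-1],
  [[0,0,0],[0.3,0,-1.0],-1],
])

```text
t: 26.72
ee_pos: [501.8, 326.5, 129.0]
ee_rot: [-0.0, 0.597, 0.802, -0.001]
force: [0.1, 0.8, -0.9]
grip_width: 0.296
grasp_force: 45.0
```

Emit:
play_rows([
  [[0,0,0],[0,0,-0.3],-1],
  [[0,0,0],[0,0,-0.57],-1],
  [[0,0,0],[0,0,-0.57],-1],
])

```text
t: 27.1
ee_pos: [503.8, 326.8, 187.7]
ee_rot: [0.001, 0.598, 0.802, 0.002]
force: [1.1, 0.3, -0.9]
grip_width: 0.294
grasp_force: 45.0
```

```bash
python3 - <<'E'
from h import *
s=bot.get_state(); print(s['t'],s['joints'].round(2),s['grip_width'],relf((625,-87.6,186),-73.6)[-1])
jx=np.array([-.282,.959,0]); jy=np.array([-.959,-.282,0]); lip=np.array([588.4,37.1,0])
for tag,f in(('w5',1),('w1',1),('top0',0)):
    c=load(tag); im=cv2.GaussianBlur(c['color'],(3,3),0); print(tag)
    for y in(-58,-47,0,47,58):
        out=[]
        for x in range(-32,25,4):
            u,v=proj(c,lip+jx*x+jy*y+[0,0,16],f).round().astype(int)
            out.append(''.join('%x'%(k//16) for k in im[v,u]) if 0<=u<512 and 0<=v<384 else '---')
        print('%4d'%y,' '.join(out))
E
```

```text
27.1 [ 0.39  0.16  1.72 -0.    1.25  0.1 ] 0.2940963936594502 [-4.317 -0.022  0.015]
w5
 -58 641 642 642 641 641 642 642 642 642 642 642 642 641 642 642
 -47 986 864 652 642 642 642 642 643 766 877 877 987 987 987 987
   0 c83 a73 642 642 642 642 642 643 766 987 877 987 876 877 877
  47 da5 d94 c94 c94 c94 963 642 643 766 877 877 876 876 876 987
  58 da5 da5 da4 c94 c94 b83 642 642 642 642 642 642 642 642 642
w1
 -58 d94 c94 d94 d94 c93 d94 d94 d94 c95 b97 a86 a84 b96 b85 b97
 -47 da6 dc9 da6 d94 d94 d94 d94 d95 db9 fed fed fee fee fee fee
   0 d94 d94 d94 d94 d94 d94 d94 d95 dca fed fee fed fed fed fee
  47 ea5 ea5 da5 da5 da4 da4 da4 da6 dba eed fed fed fed fee fee
  58 da5 da5 da5 da5 da4 d94 d94 d94 d94 d94 d94 d94 d94 d94 d94
top0
 -58 c96 c96 c96 c96 ca6 c96 c96 b96 ca8 ca7 ca7 da8 ca7 ca7 db8
 -47 ca7 ca6 ca6 ca6 c96 c96 b85 baa ddc eed fee fee fee fee fee
   0 c96 c96 c96 c96 c96 c96 b96 b98 cbb fed fed fed fed fed fed
  47 da6 da6 da6 ca6 ca6 ca6 b96 a99 ddc eed fed fed fed fee fed
  58 da7 da6 da6 da6 ca6 ca6 c96 b97 ba8 c96 ca7 cb9 ca7 ca8 b96
```

The far end shows a narrow steel edge at about 0 mm and bare table in front, so that is the lip, where computed. Cross over and turn.

Emit:
play_rows([
  [[0,0,0],[-0.5,0,0],-1],
  [[0,0,0],[-1.0,-0.01,0],-1],
])

```text
t: 27.35
ee_pos: [529.3, 229.1, 183.1]
ee_rot: [-0.001, 0.597, 0.802, -0.001]
force: [0.3, 0.0, -0.2]
grip_width: 0.295
grasp_force: 45.0
```

Emit:
play_rows([
  [[0,0,0],[-0.5,0,0],-1],
  [[0,0,0],[-1.0,-0.01,0],-1],
])

```text
t: 27.6
ee_pos: [557.0, 132.4, 183.1]
ee_rot: [-0.001, 0.598, 0.802, -0.001]
force: [1.4, -0.1, -0.9]
grip_width: 0.294
grasp_force: 45.0
```

Emit:
play_rows([
  [[0,0,0],[-0.5,0,0],-1],
  [[0,0,0],[-1.0,0,0],-1],
])

```text
t: 27.85
ee_pos: [585.5, 36.7, 183.0]
ee_rot: [-0.001, 0.598, 0.802, -0.001]
force: [1.1, 0.2, -1.1]
grip_width: 0.295
grasp_force: 45.0
```

Emit:
play_rows([
  [[0,0,0],[-0.5,0,0],-1],
  [[0,0,0],[-1.0,0,0],-1],
])

```text
t: 28.1
ee_pos: [614.1, -59.0, 182.9]
ee_rot: [-0.002, 0.598, 0.802, -0.001]
force: [0.7, -0.0, -0.1]
grip_width: 0.292
grasp_force: 45.0
```

Emit:
play_rows([
  [[0,0,0.1],[-0.32,0,0],-1],
  [[0,0,0.2],[-0.32,0,0],-1],
  [[0,0,0.3],[-0.32,0,0],-1],
  [[0,0,0.4],[-0.32,0,0],-1],
  [[0,0,0.5],[-0.32,0,0],-1],
  [[0,0,0.6],[-0.32,0,0],-1],
  [[0,0,0.7],[-0.32,0,0],-1],
  [[0,0,0.8],[-0.32,0,0],-1],
  [[0,0,0.9],[-0.32,0,0],-1],
  [[0,0,1.0],[-0.32,0,0],-1],
])

```text
t: 29.35
ee_pos: [622.9, -88.0, 182.7]
ee_rot: [-0.001, 0.99, 0.142, -0.002]
force: [-0.3, -0.1, -1.3]
grip_width: 0.297
grasp_force: 45.0
```

Emit:
play_rows([
  [[0,0,0.11],[0,0,0],-1],
  [[0,0,0.22],[0,0,0],-1],
  [[0,0,0.33],[0,0,0],-1],
  [[0,0,0.44],[0,0,0],-1],
  [[0,0,0.55],[0,0,0],-1],
  [[0,0,0.66],[0,0,0],-1],
  [[0,0,0.77],[0,0,0],-1],
  [[0,0,0.88],[0,0,0],-1],
  [[0,0,0.98],[0,0,0],-1],
  [[0,0,0.98],[0,0,0],-1],
])

```text
t: 30.6
ee_pos: [623.1, -88.0, 183.0]
ee_rot: [0.0, 0.812, -0.584, -0.001]
force: [0.5, 0.1, -1.4]
grip_width: 0.295
grasp_force: 45.0
```

```bash
python3 - <<'E'
from h import *
s=bot.get_state(); print(s['t'],s['joints'].round(2),s['grip_width'],relf((625,-87.6,31),-73.6))
E
```

```text
30.6 [-0.32  0.24  1.64 -0.    1.27  2.5 ] 0.2945939793398664 ('pos', array([623.1, -88. , 183. ]), 'tilt', np.float64(0.18), 'turn', array([0.002, 0.001, 0.023]), 'shift', array([ 0.005, -0.023,  1.52 ]))
```

Emit:
play_rows([
  [[0,0,0.015],[0,-0.02,0.3],-1],
  [[0,0,0.015],[0,-0.02,0.6],-1],
  [[0,0,0.015],[0,-0.02,0.9],-1],
  [[0,0,0.015],[0,-0.02,1.0],-1],
])

```text
t: 31.1
ee_pos: [624.0, -87.0, 81.8]
ee_rot: [0.001, 0.805, -0.594, -0.003]
force: [-0.0, 0.6, -1.0]
grip_width: 0.3
grasp_force: 45.0
```

Emit:
play_rows([
  [[0,0,0],[0,0,0.2],-1],
  [[0,0,0],[0,0,0.4],-1],
  [[0,0,0],[0,0,0.5],-1],
  [[0,0,0],[0,0,0.52],-1],
  [[0,0,0],[0,0,0.54],-1],
  [[0,0,0],[0,0,0.545],-1],
  [[0,0,0],[0,0,0.545],-1],
  [[0,0,0],[0,0,0.545],-1],
])

```text
t: 32.1
ee_pos: [626.2, -87.7, 30.7]
ee_rot: [-0.0, 0.804, -0.595, 0.0]
force: [-0.0, 0.1, 0.3]
grip_width: 0.292
grasp_force: 45.0
```

```bash
cat >> h.py <<'E'
LIP=np.array([588.4,37.1,0]); JX=np.array([-.282,.959,0])
def where():
    s=bot.get_state(); d=s['ee_pos']-LIP
    print('t',s['t'],'F',s['force'].round(2),'grip',round(s['grip_width'],4),round(s['grasp_force'],1),'pos',s['ee_pos'].round(1),'short',round(-(d@JX),1),'lat',round(d@[-.959,-.282,0],1),'j6',round(s['joints'][5],3),relf(s['ee_pos'],-73.6)[2:6])
E
python3 - <<'E'
from h import *
where(); c=snap('wrist','w10'); b=snap('side','s10'); a=snap('top','t10')
c7=load('w7')
for n,q in(('w7',c7),('w10',c)):
    m=cv2.inRange(cv2.cvtColor(q['color'],cv2.COLOR_RGB2HSV),(4,170,40),(20,255,255)); 
    n_,l,st,ce=cv2.connectedComponentsWithStats(m); i=l[260,256]; print(n,st[i],ce[i])
    g=q['color'][195:340,256].astype(int).sum(1)//3; print(g.tolist())
E
```

```text
t 32.1 F [-0.02  0.07  0.3 ] grip 0.2921 45.0 pos [626.2 -87.7  30.7] short 130.3 lat -1.0 j6 2.526 ('tilt', np.float64(0.03), 'turn', array([-0.   , -0.   ,  0.007]))
w7 [     0      0    512    307 102298] [273.62642476 143.26151049]
[85, 84, 84, 85, 86, 85, 84, 85, 82, 82, 84, 79, 70, 64, 64, 64, 64, 65, 63, 58, 46, 33, 37, 50, 54, 43, 33, 37, 51, 56, 49, 34, 31, 47, 59, 64, 64, 64, 65, 64, 66, 68, 70, 76, 80, 82, 82, 82, 82, 83, 83, 83, 82, 82, 83, 82, 83, 83, 81, 81, 82, 82, 82, 83, 82, 82, 82, 82, 83, 83, 83, 82, 82, 82, 83, 83, 82, 81, 82, 83, 82, 82, 83, 82, 82, 81, 80, 77, 78, 79, 81, 80, 80, 81, 81, 80, 81, 81, 80, 80, 80, 80, 79, 81, 80, 80, 80, 80, 81, 77, 69, 58, 45, 41, 43, 45, 46, 47, 46, 50, 50, 51, 52, 52, 52, 54, 55, 55, 55, 55, 53, 53, 54, 53, 53, 55, 63, 77, 82, 86, 84, 83, 82, 81, 81]
w10 [ 227  209   56   98 4798] [255.50437682 258.7323885 ]
[98, 99, 99, 98, 97, 97, 95, 94, 94, 94, 94, 94, 94, 96, 95, 88, 76, 68, 67, 68, 67, 69, 67, 64, 54, 38, 33, 46, 58, 55, 39, 35, 46, 61, 63, 52, 36, 36, 49, 63, 67, 68, 68, 67, 68, 68, 69, 73, 78, 82, 85, 85, 86, 87, 86, 86, 85, 86, 86, 87, 86, 86, 86, 85, 86, 86, 86, 86, 86, 85, 86, 86, 87, 86, 87, 86, 86, 86, 86, 86, 85, 85, 84, 85, 85, 85, 85, 85, 86, 86, 83, 82, 81, 82, 83, 84, 84, 84, 84, 84, 83, 83, 84, 84, 85, 92, 106, 118, 125, 127, 119, 95, 58, 45, 46, 47, 48, 51, 50, 51, 55, 53, 55, 56, 57, 57, 59, 57, 57, 55, 58, 57, 57, 57, 55, 64, 102, 122, 129, 130, 131, 133, 155, 160, 161]
```

No slip: the block features shifted by the 4 px expected from the pose change. Lower onto the table and advance to 82 mm short.

Emit:
play_rows([
  [[0,0,0],[0,0,0.01],-1],
  [[0,0,0],[0,0,0.02],-1],
  [[0,0,0],[0,0,0.02],-1],
  [[0,0,0],[-0.06,0,0.02],-1],
  [[0,0,0],[-0.12,0,0.02],-1],
  [[0,0,0],[-0.18,0,0.02],-1],
  [[0,0,0],[-0.24,0,0.02],-1],
  [[0,0,0],[-0.24,0,0.02],-1],
])

```text
t: 33.25
ee_pos: [618.8, -63.7, 28.5]
ee_rot: [-0.0, 0.804, -0.594, -0.0]
force: [0.0, 2.5, 2.9]
grip_width: 0.29
grasp_force: 45.0
```

Emit:
play_rows([
  [[0,0,0],[-0.05,0,0],-1],
  [[0,0,0],[-0.1,0,0],-1],
  [[0,0,0],[-0.15,0,0],-1],
  [[0,0,0],[-0.2,0,0],-1],
  [[0,0,0],[-0.24,0,0],-1],
  [[0,0,0],[-0.24,0,0],-1],
])

```text
t: 34.0
ee_pos: [611.9, -41.2, 28.5]
ee_rot: [-0.0, 0.804, -0.594, -0.0]
force: [-0.2, 0.8, 2.8]
grip_width: 0.295
grasp_force: 45.0
```

```bash
cat >> h.py <<'E'
def shift(cam,ref,X,r):
    "pixel shift of the patch round world point X against a stored reference"
    a=load(ref); tag=f"{cam}_{bot.get_state()['t']:.2f}"; b=snap(cam,tag); u,v=proj(a,X).round().astype(int)
    f=lambda q:cv2.cvtColor(q['color'],cv2.COLOR_RGB2GRAY)[v-r[1]:v+r[1],u-r[0]:u+r[0]].astype(np.float32)
    W=np.eye(2,3,dtype=np.float32)
    cc,W=cv2.findTransformECC(f(a),f(b),W,cv2.MOTION_TRANSLATION); return cam,W[:,2].round(2),round(cc,3)
def rot(lift):
    th=lift*.0067; H=LIP+JX*148+[0,0,20]; z=np.array([0,0,1.])
    def g(X): d=np.array(X)-H; a=d@JX; return H+(d-a*JX-d[2]*z)+JX*(a*np.cos(th)+d[2]*np.sin(th))+z*(d[2]*np.cos(th)-a*np.sin(th))
    return g
E
python3 - <<'E'
from h import *
where()
T=(566,113.6,100)
print(shift('side','s10',T,(8,10)))
b=load('s10'); print('expected for 4 mm',proj(b,rot(4)(T))-proj(b,T), rot(4)(LIP+[0,0,10]))
E
```

```text
t 34.0 F [-0.23  0.77  2.77] grip 0.295 45.0 pos [611.9 -41.2  28.5] short 81.7 lat -0.4 j6 2.591 ('tilt', np.float64(0.04), 'turn', array([-0.   ,  0.   ,  0.007]))
('side', array([-1.62,  0.34], dtype=float32), 0.601)
expected for 4 mm [-0.09173854 -0.12945304] [588.46059153  36.89394581  13.96636329]
```

No contact yet at 82 mm short. Advance in small steps.

Emit:
play_rows([
  [[0,0,0],[-0.03,0,0],-1],
  [[0,0,0],[-0.06,0,0],-1],
  [[0,0,0],[-0.09,0,0],-1],
  [[0,0,0],[-0.12,0,0],-1],
  [[0,0,0],[-0.12,0,0],-1],
])

```text
t: 34.67
ee_pos: [608.7, -30.5, 28.5]
ee_rot: [-0.0, 0.804, -0.595, 0.0]
force: [1.5, -4.0, 2.0]
grip_width: 0.295
grasp_force: 45.0
```

Emit:
play_rows([
  [[0,0,0],[-0.02,0,0],-1],
  [[0,0,0],[-0.04,0,0],-1],
  [[0,0,0],[-0.06,0,0],-1],
  [[0,0,0],[-0.06,0,0],-1],
])

```text
t: 35.17
ee_pos: [606.9, -24.8, 28.5]
ee_rot: [-0.0, 0.804, -0.595, 0.0]
force: [1.7, -4.3, 2.6]
grip_width: 0.297
grasp_force: 45.0
```

```bash
cat >> h.py <<'E'
def edge(tag):
    "rise of the deck edge along image columns (px), intensity profile on a vertical line through the lip's top edge"
    c=load(tag); g=cv2.cvtColor(c['color'],cv2.COLOR_RGB2GRAY); o=[]
    for y in(-45,-35,35,45):
        u,v=proj(c,LIP+np.array([-.959,-.282,0])*y+[0,0,18]); o.append((round(v,1),g[int(v)-9:int(v)+7,int(round(u))].tolist()))
    return o
E
python3 - <<'E'
from h import *
where(); snap('side','s11')
for t in('s5','s10','s11'):
    print(t); [print(x) for x in edge(t)]
c=load('s10'); q=LIP+[0,0,18]; print(proj(c,rot(4)(q))-proj(c,q))
E
```

```text
t 35.175 F [ 1.69 -4.26  2.59] grip 0.2973 45.0 pos [606.9 -24.8  28.5] short 64.5 lat -0.3 j6 2.617 ('tilt', np.float64(0.03), 'turn', array([-0.   , -0.   ,  0.007]))
s5
(np.float64(207.3), [118, 120, 125, 116, 75, 54, 135, 92, 47, 55, 90, 99, 97, 100, 98, 101])
(np.float64(207.6), [122, 119, 115, 120, 84, 54, 50, 100, 67, 51, 90, 100, 100, 94, 99, 98])
(np.float64(209.2), [120, 125, 127, 129, 125, 124, 126, 127, 125, 100, 95, 99, 94, 93, 97, 100])
(np.float64(209.5), [126, 126, 125, 129, 127, 128, 126, 122, 126, 113, 97, 95, 97, 98, 97, 93])
s10
(np.float64(207.3), [119, 120, 122, 120, 118, 112, 137, 121, 113, 108, 159, 172, 171, 172, 169, 169])
(np.float64(207.6), [123, 124, 118, 114, 114, 119, 107, 128, 114, 107, 158, 171, 168, 167, 168, 166])
(np.float64(209.2), [69, 70, 74, 64, 87, 115, 129, 124, 124, 123, 166, 174, 166, 167, 168, 165])
(np.float64(209.5), [74, 69, 71, 72, 65, 68, 124, 131, 123, 111, 161, 169, 167, 167, 167, 168])
s11
(np.float64(207.3), [74, 62, 70, 64, 64, 56, 142, 121, 102, 153, 171, 172, 171, 169, 172, 172])
(np.float64(207.6), [69, 67, 69, 62, 60, 54, 59, 97, 110, 164, 172, 169, 167, 169, 171, 169])
(np.float64(209.2), [75, 67, 73, 72, 73, 72, 71, 70, 55, 162, 174, 173, 166, 168, 169, 166])
(np.float64(209.5), [75, 68, 71, 71, 74, 71, 70, 65, 58, 152, 176, 166, 168, 167, 170, 169])
[ 0.01297075 -1.20712108]
```

The force shows contact, and the deck edge has risen about 0.8 px, or about 2.7 mm. Dead reckoning gives 1.75 mm. Another 9 mm puts the lift at 3.3–4.3 mm.

Emit:
play_rows([
  [[0,0,0],[-0.02,0,0],-1],
  [[0,0,0],[-0.04,0,0],-1],
  [[0,0,0],[-0.06,0,0],-1],
  [[0,0,0],[-0.08,0,0],-1],
  [[0,0,0],[-0.09,0,0],-1],
  [[0,0,0],[-0.09,0,0],-1],
  [[0,0,0],[-0.09,0,0],-1],
])

```text
t: 36.1
ee_pos: [604.2, -16.1, 28.5]
ee_rot: [0.0, 0.804, -0.595, 0.0]
force: [1.4, -4.6, 3.3]
grip_width: 0.294
grasp_force: 45.0
```

```bash
python3 - <<'E'
from h import *
where(); snap('side','s12'); snap('top','t12')
for t in('s10','s11','s12'):
    print(t); [print(x) for x in edge(t)]
# pillar position: top vs s5, and bystanders vs start
c=load('s12');d=load('s5'); u,v=proj(c,(566,113.6,100)).round().astype(int)
for q in(d,c): print('\n'.join(' '.join('%3d'%k for k in r) for r in cv2.cvtColor(q['color'],cv2.COLOR_RGB2GRAY)[v-6:v+18:4,u-9:u+10]),'\n')
E
```

```text
t 36.1 F [ 1.43 -4.6   3.33] grip 0.2941 45.0 pos [604.2 -16.1  28.5] short 55.5 lat -0.1 j6 2.63 ('tilt', np.float64(0.02), 'turn', array([-0.   , -0.   ,  0.007]))
s10
(np.float64(207.3), [119, 120, 122, 120, 118, 112, 137, 121, 113, 108, 159, 172, 171, 172, 169, 169])
(np.float64(207.6), [123, 124, 118, 114, 114, 119, 107, 128, 114, 107, 158, 171, 168, 167, 168, 166])
(np.float64(209.2), [69, 70, 74, 64, 87, 115, 129, 124, 124, 123, 166, 174, 166, 167, 168, 165])
(np.float64(209.5), [74, 69, 71, 72, 65, 68, 124, 131, 123, 111, 161, 169, 167, 167, 167, 168])
s11
(np.float64(207.3), [74, 62, 70, 64, 64, 56, 142, 121, 102, 153, 171, 172, 171, 169, 172, 172])
(np.float64(207.6), [69, 67, 69, 62, 60, 54, 59, 97, 110, 164, 172, 169, 167, 169, 171, 169])
(np.float64(209.2), [75, 67, 73, 72, 73, 72, 71, 70, 55, 162, 174, 173, 166, 168, 169, 166])
(np.float64(209.5), [75, 68, 71, 71, 74, 71, 70, 65, 58, 152, 176, 166, 168, 167, 170, 169])
s12
(np.float64(207.3), [61, 64, 70, 70, 62, 57, 134, 86, 94, 165, 174, 170, 170, 170, 174, 172])
(np.float64(207.6), [68, 65, 62, 68, 66, 63, 56, 100, 7
[... 437 characters left out ...]
21 120 116 117
 60  65  63  64  59  54  73  81  82  97 104 102 101 114 118 117 118 116 116
102 100 101 101 102  87  79  83  94  99 102 105 107  93  94  84  91  88  96
 98  97  99 101 104  89  78  87  95 100 108 108  99  92  93  93  98  95  97 

 65  61  68  55  71  94 101 101  73  62  66  64  68  69  72  67  75  70  64
 72  98  80  64  65  77 124 140 143 149 149 158 135  92  70  70  70  73  60
 65  72  67  65  66  58  80  78  93  93 104 141 132  83  64  64  69  63  63
 53  60  63  62  62  66  74  85  92 105 105 108 102 114  80  58  57  66  52
171 171 173 174 182 151  94  84  94 102 102 101 124 170 176 171 172 174 177
173 177 178 182 188 157  96  84  96 103 101  99 117 164 173 171 166 170 169
```

The contact-onset bounds (none at 81.7 mm, contact by 70.5 mm) put the lift at 2.5–4.4 mm, and the pillar is standing. I'll push 2 mm more to centre the window, then settle.

Emit:
play_rows([
  [[0,0,0],[-0.01,0,0],-1],
  [[0,0,0],[-0.02,0,0],-1],
  [[0,0,0],[-0.02,0,0],-1],
  [[0,0,0],[-0.02,0,0],-1],
  [[0,0,0],[-0.02,0,0],-1],
  [[0,0,0],[-0.02,0,0],-1],
])

```text
t: 36.95
ee_pos: [603.6, -14.2, 28.5]
ee_rot: [-0.0, 0.804, -0.595, 0.0]
force: [2.0, -4.3, 2.6]
grip_width: 0.296
grasp_force: 45.0
```

```bash
python3 - <<'E'
from h import *
where(); print(bot.finish_job())
E
```

```text
t 36.95 F [ 2.03 -4.35  2.58] grip 0.2955 45.0 pos [603.6 -14.2  28.5] short 53.5 lat -0.1 j6 2.633 ('tilt', np.float64(0.02), 'turn', array([-0.   , -0.   ,  0.007]))
the job is handed in; nothing more can be done
None
```

I handed the job in at t = 36.95 s with the pillar standing in its socket and the gripped wedge flat under the lip; the lift works out to about 3–4.5 mm from where contact began, no verdict came back, and I first pushed the wedge against the hinge end of the jig by mistake (about 12 N, no sign of damage).

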